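Lean the shower cover plates on the rack, on spacer sticks

TASK

Swing the folding rack's backrest right back to its stop, then stand every cover plate from the dowel carrier on the rack's ledge, one in front of the other, leaning back at the backrest's angle and about the middle of the ledge. Behind each plate, the rearmost included, first stand two spacer sticks on the ledge, one behind its left half and one behind its right half, so that every plate rests on its own pair of sticks, clear of the steel backrest and of the plate behind. Set the plates down without dropping them, never let one fall over or touch another, and leave the grease tin, aerator key and screwdriver where they are.

Things in the scene. Friction and masses are not known exactly. Their poses are not given: they have to be found in the camera images.
- backrest (a joint): hinge of the rack's dark steel backrest (a frame of flat bars, 194 mm wide, 112 mm high, 6 mm thick). 0 = folded 25 degrees forward over the ledge, grows as it swings back; at 0.698 it meets its stop, 15 degrees back from upright. Stiff (0.3 N m), stays where left; hinge line: seat's y axis
- backrest_top (a point): middle of the backrest's upper edge, on its front face, 110 mm from the hinge line; the top flat bar (22 mm high) reaches from 20 mm below this point to 2 mm above it
- rack: the grey sheet-steel leaning rack, fixed to the bench, 160 x 200 mm on plan. Origin: centre of its underside on the bench; x points to its rear (backrest side), z up. The ledge's rear corner (seat) lies 55 mm behind it and 30 mm up; the ledge's front lip is 66 mm above the bench
- seat: rack's rubber ledge, 200 mm wide (y), 125 mm deep, sloping down 15 degrees to the rear, square to the opened backrest. Origin: middle of the corner of ledge surface and opened backrest's front face. z: up along the opened backrest; x: to the rear, so things on the ledge have negative x; y: along the ledge. A 5 mm lip at x = -125 mm closes the front
- carrier: wooden dowel carrier, loose, 155 x 136 mm, dowels 74 mm high, in which the plates stand upright one behind the other. Origin: centre of its underside. The plates stand at x = -56, 0 and +56 mm on a floor 12 mm up, across its x axis, in slots 14 mm wide
- stick_stand: plywood stand, loose, 150 x 150 mm, its top board 72 mm high with six square openings (32 mm) at x = -46, 0, 46 and y = -41, 41 mm, in which the spacer sticks stand on a floor 12 mm up. Origin: centre of its underside
- plate_1: polished steel cover plate of a shower mixer, 120 mm wide (its y) x 140 mm high (its z) x 10 mm thick (its x), about 0.32 kg, with a 46 mm round hole in the middle; both faces alike. Origin: middle of its lower edge, halfway through its thickness. It may be absent (only two or three of the plates are there)
- plate_2: polished steel cover plate of a shower mixer, 120 mm wide (its y) x 140 mm high (its z) x 10 mm thick (its x), about 0.32 kg, with a 46 mm round hole in the middle; both faces alike. Origin: middle of its lower edge, halfway through its thickness. It may be absent (only two or three of the plates are there)
- plate_3: polished steel cover plate of a shower mixer, 120 mm wide (its y) x 140 mm high (its z) x 10 mm thick (its x), about 0.32 kg, with a 46 mm round hole in the middle; both faces alike. Origin: middle of its lower edge, halfway through its thickness. It may be absent (only two or three of the plates are there)
- stick_1: wooden spacer stick, 28 x 28 x 150 mm (long along its z), about 75 g; all six are alike. Origin: its centre, 75 mm from either end. It stands upright in the stand
- stick_2: wooden spacer stick, 28 x 28 x 150 mm (long along its z), about 75 g; all six are alike. Origin: its centre, 75 mm from either end. It stands upright in the stand
- stick_3: wooden spacer stick, 28 x 28 x 150 mm (long along its z), about 75 g; all six are alike. Origin: its centre, 75 mm from either end. It stands upright in the stand
- stick_4: wooden spacer stick, 28 x 28 x 150 mm (long along its z), about 75 g; all six are alike. Origin: its centre, 75 mm from either end. It stands upright in the stand
- stick_5: wooden spacer stick, 28 x 28 x 150 mm (long along its z), about 75 g; all six are alike. Origin: its centre, 75 mm from either end. It stands upright in the stand
- stick_6: wooden spacer stick, 28 x 28 x 150 mm (long along its z), about 75 g; all six are alike. Origin: its centre, 75 mm from either end. It stands upright in the stand
- tin: bystander: round grease tin 64 mm across, 22 mm high, origin under its centre
- key: bystander: flat yellow aerator key, 92 x 37 x 8 mm, origin under its centre
- driver: bystander: screwdriver with orange handle, 201 mm long, origin under its centre
- left_1 (a point): where the centre of the left stick of pair 1, counted from the backrest, comes when it leans on the ledge: seat frame x = -15, y = +40, z = 75 mm
- right_1 (a point): where the centre of the right stick of pair 1, counted from the backrest, comes when it leans on the ledge: seat frame x = -15, y = -40, z = 75 mm
- left_2 (a point): where the centre of the left stick of pair 2, counted from the backrest, comes when it leans on the ledge: seat frame x = -54, y = +40, z = 75 mm
- right_2 (a point): where the centre of the right stick of pair 2, counted from the backrest, comes when it leans on the ledge: seat frame x = -54, y = -40, z = 75 mm
- left_3 (a point): where the centre of the left stick of pair 3, counted from the backrest, comes when it leans on the ledge: seat frame x = -93, y = +40, z = 75 mm
- right_3 (a point): where the centre of the right stick of pair 3, counted from the backrest, comes when it leans on the ledge: seat frame x = -93, y = -40, z = 75 mm
Mind the look-alikes: they are no part of the job. Leave any blue or yellow look-alike of the plate_3 alone. Leave any blue look-alike of the stick_5 alone.

How it is judged:
By the outcome, as a careful person would: the job done as asked, in the order asked, and still so for the second after the job is handed in, with the robot touching nothing.
Of plate_1, plate_2, plate_3 only 2 to 3 are there at a start; the rules pass over those that are not, and their reading is None.
At some moment in a run one of carrier, stick_stand may be knocked a few centimetres aside while the robot is not near it.
It also fails if it takes over 210 s, if anything falls off the work surface, if the arm or the gripper's body presses on something with over 40 N, if the wrist force passes 120 N, or if a joint passes its speed limit or range.

ROBOT

A 7-joint arm with a two-finger parallel gripper is mounted at the origin on a cart in front of the work surface, level with it; the furniture and walls round the work are solid. World frame = base frame: x ahead of the robot, y to its left, z up, the work surface at z = 0. Lengths are in m, angles in rad, forces in N, time in s.
With the tool pointing down it reaches from about 0.35 to 0.9 m from the base axis. Payload 8.1 kg.
Tool frame: the origin (TCP) lies midway between the tips of the shut fingers; the grasp point (between the pads) lies 19 mm behind it; z points along the fingers, y is the line along which they close (so a half turn about z gives the same grasp; the last joint's range is limited). The gripper opens to 92 mm and grips with 3 to 60 N. Pads are 19 mm wide; open, the fingers measure 130 mm over their backs; the gripper's body (75 mm by 190 mm) begins 47 mm behind the grasp point.
Start: joints at [1.01, 0.434, 0.025, 1.573, -0.012, 1.134, -0.075], TCP at [0.276, -0.561, 0.227] pointing down, gripper open.
Joint ranges: [-2.62, 2.62], [-0.44, 2.09], [-1.27, 1.32], [0.08, 2.57], [-1.32, 4.46], [0.12, 2], [-2.74, 2.74]. Speed limits (rad/s): [2.22, 2.22, 3.01, 3.01, 3.14, 3.14, 3.14].

INTERFACE

Orientations are given as a rotation vector (axis times angle).
In Python, from cell import arm gives the robot as it stands.
- The arm moves only by the tool send_rows, never from a script. Its argument "increments" is a list of rows, each a list of 3 entries, a list of its own where there are three numbers: the finger opening in cm, from 0 to 9.18, then the shift along the tool's x, y, z in cm, then the turn, a rotation vector about the tool's x, y, z in rad. A call has 1 to 5 rows; each row shifts and turns the commanded pose from where the row before left it, along the tool's axes as they then stand; what a row does not reach is not made up. A row lasts 1/10 s, in which the tool goes at most 50 mm and 8.59 degrees, less where a joint would pass 70% of its speed; a pose out of reach is approached as far as the arm can. A call is refused whole if a number of a shift passes 5 or a number of a turn 0.15, either way. A call with a gripper value outside its range is refused whole. The fingers move at their own pace and stop on an object; "force" is the grip in N (left out, the last holds). Time passes only in rows, so rows that do not move let the fingers close. It gives the time, the measured TCP pose, the force, the opening and the grip force at its end, in the units of the state.
- arm.observe(): the state, without advancing time (a new reading comes with each control period).
- arm.get_image(name): name is "scene" or "top"; returns the picture (400x640x3 uint8, red, green, blue); there is no depth.
- arm.camera_params(name): a dict with "camera_matrix" (3x3 intrinsics, pixels), "R" (3x3) and "t" (3): a world point X has camera coordinates R X + t. Camera axes: x right, y down, z forward; pixel columns grow to the right and rows downward; lengths in m; the calibration is good to about 2 mm. A picture is of the moment at which its call begins. camera_params takes no time and is no camera call.
- arm.sign_off(): hands the job in; it is judged then, once.
The state is a dict: "clock": time; "joints": joint angles; "dq": joint speeds; "joint_efforts": joint torques, N m; "position": TCP position; "ee_rot": TCP orientation; "force": force on the tool from outside, world axes, zero at the start; "ft_torque": the same for the moment, N m; "width": opening from 0.0 (shut) to 1.0 (fully open); "gripper_force": force on a finger pad.
Only numpy, scipy, OpenCV 4.12 (cv2) and the standard library are available. Lean on these libraries where they do the work, as an engineer would, in place of code of your own. Each camera call takes 0.05 s, during which the arm holds its last target. There are 200 camera calls.

## Working session

There is one attempt and no reset: what is moved stays moved. The work goes in short steps, Python scripts to look and compute and a tool call to move; the robot and the scene stay as the last step left them, time stands still between calls to the robot, and variables do not carry over. Pictures are saved under pics/ and viewed, at most 14 in all, crops included, and the job is handed in when it is done.

Besides the shell and the picture viewer there is one more tool, called as a command line: name --argument value ..., lists and objects as JSON in quotes. send_rows: Moves the arm, as the interface text tells. Its arguments: {"type":"object","properties":{"increments":{"type":"array"},"force":{"type":"number"}},"required":["increments"]}

```bash
ls; mkdir -p pics; python3 - <<'E'
from cell import arm
import cv2,numpy as np
for n in("scene","top"):
    cv2.imwrite(f"pics/{n}0.png",arm.get_image(n)[:,:,::-1]); p=arm.camera_params(n); print(n,{k:np.round(v,4).tolist() for k,v in p.items()})
o=arm.observe();print({k:np.round(v,3).tolist() for k,v in o.items()})
E
```

```text
pics
scene {'camera_matrix': [[378.4533, 0.0, 321.2896], [0.0, 378.4533, 193.8566], [0.0, 0.0, 1.0]], 'R': [[-0.4755, -0.8797, -0.0053], [-0.3543, 0.197, -0.9141], [0.8052, -0.4328, -0.4054]], 't': [0.3026, 0.2988, 0.9097]}
top {'camera_matrix': [[496.6909, 0.0, 325.7694], [0.0, 496.6909, 198.0415], [0.0, 0.0, 1.0]], 'R': [[-0.0935, -0.9956, -0.0016], [-0.8282, 0.0787, -0.5549], [0.5526, -0.0506, -0.8319]], 't': [0.1249, 0.5075, 1.198]}
{'clock': 0.1, 'joints': [1.01, 0.435, 0.025, 1.574, -0.012, 1.134, -0.075], 'dq': [-0.0, -0.002, 0.001, -0.004, -0.002, -0.001, 0.001], 'joint_efforts': [0.002, -66.913, 0.987, -31.515, -0.061, 0.037, 0.0], 'position': [0.276, -0.56, 0.226], 'ee_rot': [-3.058, -0.712, 0.001], 'force': [-0.744, 0.049, -0.785], 'ft_torque': [-0.001, 0.025, -0.032], 'gripper_force': 0.0, 'width': 1.0}
```

View pics/scene0.png

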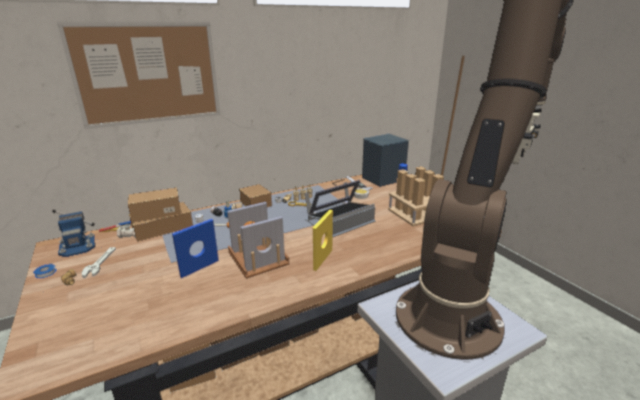

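View pics/top0.png

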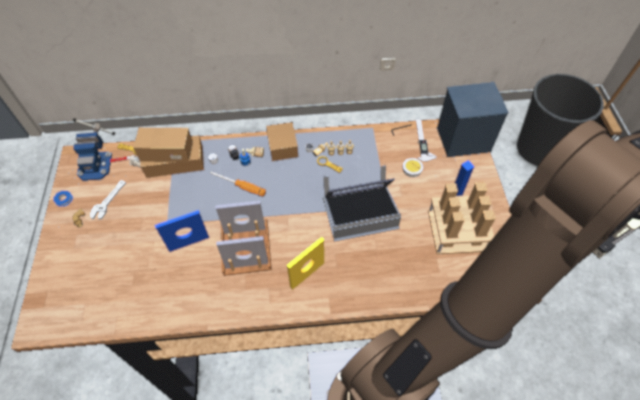

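```bash
python3 - <<'E'
import cv2,numpy as np
a=cv2.imread("pics/top0.png");b=cv2.imread("pics/scene0.png")
f=lambda i,x,y,w,h,s:cv2.resize(i[y:y+h,x:x+w],None,fx=s,fy=s,interpolation=cv2.INTER_CUBIC)
A=f(a,200,190,80,90,5);A2=f(a,310,165,100,90,4);A3=f(a,420,150,80,110,4)
out=np.zeros((590,800,3),np.uint8)
A=cv2.resize(a[190:280,210:275],None,fx=4,fy=4,interpolation=2);out[:360,:260]=A
B=f(a,318,170,86,70,3.5);out[:B.shape[0],262:262+B.shape[1]]=B
C=f(a,424,152,76,104,3);out[:312,570:798]=C
D=f(b,225,195,155,80,2.8);out[364:364+D.shape[0],:D.shape[1]]=D
E=f(b,380,155,75,75,3);out[364:589,440:665]=E
cv2.imwrite("pics/crop0.png",out)
E
```

```text
(no output)
```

View pics/crop0.png

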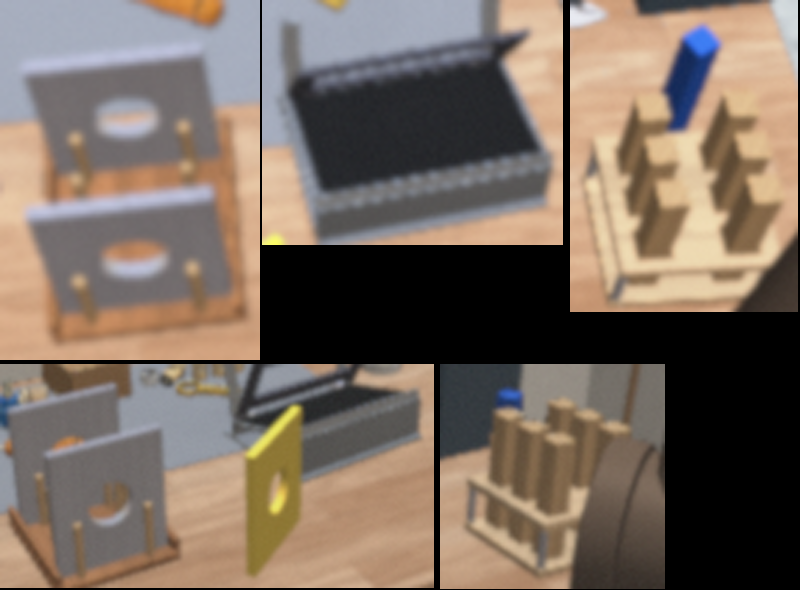

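```bash
cat > h.py <<'E'
import numpy as np,cv2
from scipy.spatial.transform import Rotation as Ro
from scipy.optimize import least_squares
from cell import arm
CP={n:{k:np.array(v) for k,v in arm.camera_params(n).items()} for n in("scene","top")}
def proj(X,n="top"):
    p=CP[n];c=np.atleast_2d(X)@p["R"].T+p["t"];c=c@p["camera_matrix"].T;return c[:,:2]/c[:,2:]
def unproj(uv,z,n="top"):
    p=CP[n];uv=np.atleast_2d(uv);d=np.c_[uv,np.ones(len(uv))]@np.linalg.inv(p["camera_matrix"]).T@p["R"];o=-p["R"].T@p["t"]
    z=np.broadcast_to(z,len(uv));return o+d*((z-o[2])/d[:,2])[:,None]
def place(p,P):
    c,s=np.cos(p[2]),np.sin(p[2]);P=np.atleast_2d(P).astype(float);return np.c_[p[0]+c*P[:,0]-s*P[:,1],p[1]+s*P[:,0]+c*P[:,1],P[:,2]]
def fit(P,uv,p0,n="top"):
    r=least_squares(lambda p:(proj(place(p,P),n)-uv).ravel(),p0);return r.x,np.sqrt(np.mean(r.fun**2))
E
python3 - <<'E'
from h import *
np.set_printoptions(precision=4,suppress=True)
S=np.array([[456.7,215.3],[486.7,215.3],[452.3,202],[483.3,201.3],[450.7,187],[480,186.3]])
print("sticktops",unproj(S,.162))
P1=np.array([[216.2,207],[261,203.8]]);P1b=np.array([[224.5,233],[264.2,229.5]]);P2=np.array([[217.5,242.5],[263,238.5]]);P2b=np.array([[225.5,268],[267.5,262.5]])
print("plates",unproj(P1,.152),unproj(P1b,.012),unproj(P2,.152),unproj(P2b,.012))
print("carrier",unproj([[224.2,274.5],[270.7,268.7]],0.))
print("rack base",unproj([[334,239.1],[399.7,229.1]],0),"lip",unproj([[334,224.9],[399.7,214.3]],.066))
E
```

```text
sticktops [[ 0.4244 -0.2618  0.162 ]
 [ 0.4169 -0.3406  0.162 ]
 [ 0.4667 -0.2601  0.162 ]
 [ 0.4611 -0.3435  0.162 ]
 [ 0.5154 -0.2672  0.162 ]
 [ 0.5101 -0.3478  0.162 ]]
plates [[0.5173 0.3732 0.152 ]
 [0.5162 0.2527 0.152 ]] [[0.5168 0.3748 0.012 ]
 [0.5176 0.2587 0.012 ]] [[0.4077 0.3668 0.152 ]
 [0.4084 0.2499 0.152 ]] [[0.4032 0.3698 0.012 ]
 [0.4091 0.2521 0.012 ]]
carrier [[0.3893 0.3752 0.    ]
 [0.3949 0.2447 0.    ]]
rack base [[ 0.4728  0.0568  0.    ]
 [ 0.4881 -0.1409  0.    ]] lip [[ 0.4821  0.0566  0.066 ]
 [ 0.4994 -0.1348  0.066 ]]
```

```bash
cat >> h.py <<'E'
RACK=np.array([.560,-.036,.077]);CAR=np.array([.4625,.312,.012]);STD=np.array([.4663,-.3035,-.075])
c15,s15=np.cos(np.radians(15)),np.sin(np.radians(15))
def seat(P,r=None):
    P=np.atleast_2d(P).astype(float);return place(RACK if r is None else r,np.c_[.055+c15*P[:,0]+s15*P[:,2],P[:,1],.030-s15*P[:,0]+c15*P[:,2]])
def box(x0,x1,y0,y1,z0,z1):
    return np.array([[x,y,z] for x in(x0,x1) for y in(y0,y1) for z in(z0,z1)])
ED=[(i,i^b) for i in range(8) for b in(1,2,4) if i<i^b]
def models(q=0.):
    M=[]
    M.append((place(RACK,box(-.08,.08,-.1,.1,0,0)),(0,0,255)));M.append((seat(box(-.125,0,-.1,.1,0,0)),(0,255,255)))
    a=.698-q;B=box(0,0.0,-.097,.097,0,.112);B2=B.copy();B2[:,0]=-np.sin(a)*B[:,2];B2[:,2]=np.cos(a)*B[:,2];M.append((seat(B2),(255,0,255)))
    M.append((place(CAR,box(-.0775,.0775,-.068,.068,0,.012)),(0,255,0)))
    for x in(-.056,.056):M.append((place(CAR,box(x-.005,x+.005,-.06,.06,.012,.152)),(255,0,0)))
    M.append((place(STD,box(-.075,.075,-.075,.075,.0,.072)),(0,255,0)))
    for x in(-.046,0,.046):
        for y in(-.041,.041):M.append((place(STD,box(x-.014,x+.014,y-.014,y+.014,.012,.162)),(0,0,255)))
    return M
def overlay(I,n,reg,M):
    x,y,w,h,s=reg;o=cv2.resize(I[y:y+h,x:x+w],None,fx=s,fy=s,interpolation=cv2.INTER_CUBIC)
    for X,c in M:
        u=((proj(X,n)-[x,y]+.5)*s-.5)
        for i,j in ED:cv2.line(o,*[tuple(int(round(k*16)) for k in u[m]) for m in(i,j)],c,1,cv2.LINE_AA,4)
    return o
def sheet(tiles,fn):
    W=max(x+t.shape[1] for x,y,t in tiles);H=max(y+t.shape[0] for x,y,t in tiles);o=np.zeros((H,W,3),np.uint8)
    for x,y,t in tiles:o[y:y+t.shape[0],x:x+t.shape[1]]=t
    cv2.imwrite(fn,o)
E
cat > ov.py <<'E'
from h import *
a=cv2.imread("pics/top0.png");b=cv2.imread("pics/scene0.png");M=models()
T=[(0,0,overlay(a,"top",(210,198,66,82,4),M)),(266,0,overlay(a,"top",(318,165,88,80,3.5),M)),(576,0,overlay(a,"top",(424,165,74,90,3),M)),
(0,332,overlay(b,"scene",(222,195,160,80,3),M)),(484,332,overlay(b,"scene",(382,158,60,70,3.5),M))]
sheet(T,"pics/ov1.png")
E
python3 ov.py
```

```text
(no output)
```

View pics/ov1.png

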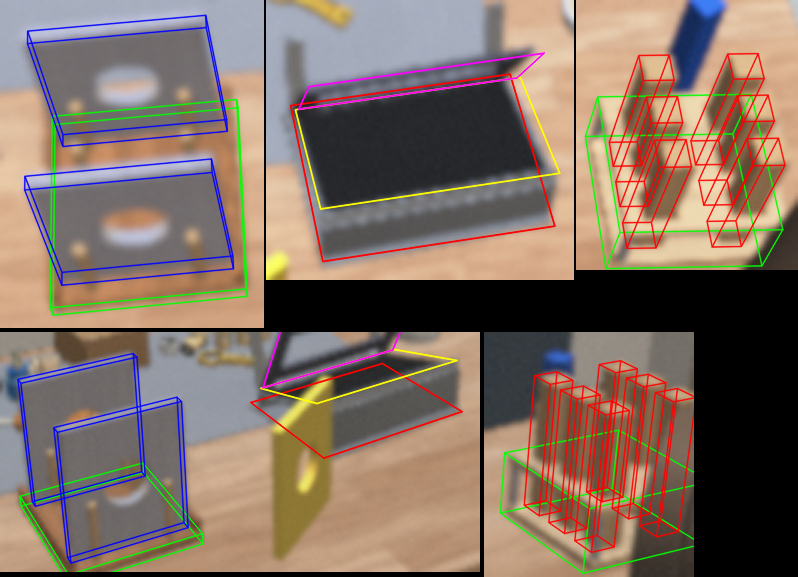

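```bash
cat >> h.py <<'E'
RACK[1]=-.034
def st():
    o=arm.observe();return o,np.array(o["position"]),Ro.from_rotvec(o["ee_rot"]).as_matrix()
def Rtool(yaw,tilt=0.,flip=False):
    """tool z = down tilted; tool y along +-y of frame yawed"""
    Z=np.array([-np.sin(tilt)*np.cos(yaw),-np.sin(tilt)*np.sin(yaw),-np.cos(tilt)]);Y=np.array([-np.sin(yaw),np.cos(yaw),0])*(-1 if flip else 1)
    return np.c_[np.cross(Y,Z),Y,Z]
def best(*a):
    _,_,R=st();return min((Rtool(*a,flip=f) for f in(False,True)),key=lambda Q:Ro.from_matrix(R.T@Q).magnitude())
def go(*wps):
    """wps (pos,R): from measured pose, print turn (tool rotvec) and shift in cm in the turned axes"""
    o,p,R=st();print("t %.1f pos %s F %s w %.3f g %.1f"%(o["clock"],np.round(p,4),np.round(o["force"],1),o["width"],o["gripper_force"]))
    for P,Q in wps:
        Q=R if Q is None else Q;print(" turn",np.round(Ro.from_matrix(R.T@Q).as_rotvec(),3)," shift",np.round(Q.T@(np.array(P)-p)*100,2));p,R=np.array(P),Q
E
python3 - <<'E'
from h import *
t=np.radians(15);Q=best(RACK[2],t);print(np.round(st()[2],3))
h=seat([[-.10,0,.14],[-.10,0,.078],[0-.0095,0,.078]])
go((h[0]+[0,0,.08],Q),(h[0],Q),(h[1],Q),(h[2],Q));print(h)
E
```

```text
[[ 0.897  0.442 -0.001]
 [ 0.442 -0.897  0.001]
 [-0.    -0.001 -1.   ]]
t 0.1 pos [ 0.276  -0.5603  0.226 ] F [-0.7  0.  -0.8] w 1.000 g 0.0
 turn [ 0.049 -0.258  0.379]  shift [ 29.58 -50.29 -12.59]
 turn [0. 0. 0.]  shift [2.07 0.   7.73]
 turn [0. 0. 0.]  shift [0.  0.  6.2]
 turn [0. 0. 0.]  shift [ 9.05 -0.    0.  ]
[[ 0.55465796 -0.03441215  0.19111152]
 [ 0.53865873 -0.03564653  0.13122412]
 [ 0.625816   -0.02892213  0.107801  ]]
```

send_rows --increments '[[0,[0,0,-1],[0.016,-0.086,0.126]],[0,[0,0,-1],[0.016,-0.086,0.126]],[0,[0,0,0],[0.016,-0.086,0.126]],[0,[2.3,-3.9,-1],[0,0,0]],[0,[2.3,-3.9,-1],[0,0,0]]]'

```text
clock: 0.6
position: [0.3201, -0.4775, 0.2531]
ee_rot: [3.103, 0.132, -0.401]
force: [1.1, -0.8, 0.5]
width: 0.617
gripper_force: 0.0
```

send_rows --increments '[[0,[2.3,-3.9,-1],[0,0,0]],[0,[2.3,-3.9,-1],[0,0,0]],[0,[2.3,-3.9,-1],[0,0,0]],[0,[2.3,-3.9,-1],[0,0,0]],[0,[2.3,-3.9,-1],[0,0,0]]]'

```text
clock: 1.1
position: [0.4268, -0.2717, 0.2736]
ee_rot: [3.102, 0.134, -0.399]
force: [1.6, -0.2, 0.3]
width: 0.177
gripper_force: 0.0
```

send_rows --increments '[[0,[2.3,-3.9,-1],[0,0,0]],[0,[2.3,-3.9,-1],[0,0,0]],[0,[2.3,-3.9,-1],[0,0,0]],[0,[2.3,-3.9,-1],[0,0,0]],[0,[0,0,0],[0,0,0]]]'

```text
clock: 1.6
position: [0.5142, -0.1021, 0.2887]
ee_rot: [3.104, 0.15, -0.396]
force: [-0.9, -0.7, -0.5]
width: 0.003
gripper_force: 0.0
```

```bash
python3 - <<'E'
from h import *
Q=best(RACK[2],np.radians(15))
h=seat([[-.105,0,.15],[-.105,0,.078],[0-.0095,0,.078]])
go((h[0],Q),(h[1],Q),(h[2],Q));print(np.round(st()[0]["joints"],2))
E
```

```text
t 1.6 pos [ 0.5142 -0.1021  0.2887] F [-0.9 -0.7 -0.5] w 0.003 g 0.0
 turn [ 0.001 -0.008  0.019]  shift [ 6.42 -6.44  7.25]
 turn [0. 0. 0.]  shift [0.  0.  7.2]
 turn [0. 0. 0.]  shift [ 9.55  0.   -0.  ]
[ 0.1   0.38 -0.04  1.52  0.05  1.49 -1.43]
```

send_rows --increments '[[0,[0,0,0],[0,-0.008,0.019]],[0,[3.2,-3.2,0],[0,0,0]],[0,[3.2,-3.2,0],[0,0,0]],[0,[0,0,3.6],[0,0,0]],[0,[0,0,3.6],[0,0,0]]]'

```text
clock: 2.1
position: [0.5509, -0.0437, 0.2013]
ee_rot: [3.098, 0.103, -0.408]
force: [-0.5, 0.7, -0.7]
width: 0.006
gripper_force: 0.0
```

send_rows --increments '[[0,[0,0,3.6],[0,0,0]],[0,[0,0,3.6],[0,0,0]],[0,[0,0,0],[0,0,0]],[0,[1.5,0,0],[0,0,0]],[0,[1,0,0],[0,0,0]]]'

```text
clock: 2.6
position: [0.5559, -0.0446, 0.1283]
ee_rot: [3.098, 0.101, -0.412]
force: [-10.4, -0.6, 14.1]
width: 0.002
gripper_force: 6.5
```

send_rows --increments '[[0,[0.8,0,0],[0,0,0]],[0,[0.8,0,0],[0,0,0]],[0,[0.8,0,0],[0,0,0]],[0,[0.8,0,0],[0,0,0]],[0,[0.8,0,0],[0,0,0]]]'

```text
clock: 3.1
position: [0.5953, -0.0412, 0.1168]
ee_rot: [3.099, 0.103, -0.408]
force: [-2.7, -0.9, 3.2]
width: 0.006
gripper_force: 1.6
```

```bash
python3 - <<'E'
from h import *
Q=best(RACK[2],np.radians(15))
go((seat([[-.0095,0,.078]])[0],Q))
E
```

```text
t 3.1 pos [ 0.5953 -0.0412  0.1168] F [-2.7 -0.9  3.2] w 0.006 g 1.6
 turn [ 0.003  0.001 -0.011]  shift [ 3.26 -0.99  0.06]
```

send_rows --increments '[[0,[0.8,0,0],[0,0,0]],[0,[0.8,0,0],[0,0,0]],[0,[0.8,0,0],[0,0,0]],[0,[0.6,0,0],[0,0,0]],[0,[0,0,0],[0,0,0]]]'

```text
clock: 3.6
position: [0.6188, -0.0389, 0.1093]
ee_rot: [3.096, 0.105, -0.427]
force: [-21.8, -0.2, 21.5]
width: 0.004
gripper_force: 13.4
```

send_rows --increments '[[0,[0.2,0,0],[0,0,0]],[0,[0.2,0,0],[0,0,0]],[0,[0,0,0],[0,0,0]]]'

```text
clock: 3.9
position: [0.6189, -0.039, 0.1093]
ee_rot: [3.095, 0.104, -0.437]
force: [-37.2, 0.5, 35.1]
width: 0.005
gripper_force: 22.3
```

send_rows --increments '[[0,[0.2,0,0],[0,0,0]],[0,[0,0,0],[0,0,0]]]'

```text
clock: 4.1
position: [0.6189, -0.039, 0.1093]
ee_rot: [3.094, 0.104, -0.443]
force: [-44.1, -1.1, 42.8]
width: 0.005
gripper_force: 27.0
```

```bash
python3 - <<'E'
from h import *
Q=best(RACK[2],np.radians(15))
go((seat([[-.0095,0,.078]])[0],Q))
E
```

```text
t 4.1 pos [ 0.6189 -0.039   0.1093] F [-44.1  -1.1  42.8] w 0.005 g 27.0
 turn [ 0.002  0.023 -0.01 ]  shift [ 0.78 -0.95 -0.05]
```

send_rows --increments '[[0,[-1.5,0,-1],[0,0,0]],[0,[-3,0,-2],[0,0,0]],[0,[-2,0,-4],[0,0,0]],[0,[-2,0,-4],[0,0,0]],[0,[-2,0,-4],[0,0,0]]]'

```text
clock: 4.6
position: [0.5669, -0.0418, 0.2805]
ee_rot: [3.099, 0.104, -0.409]
force: [0.7, 0.3, 0.8]
width: 0.008
gripper_force: 0.0
```

send_rows --increments '[[6,[-3,4,-1],[0,0,0]],[6,[-3,4,-1],[0,0,0]],[6,[-3,4,0],[0,0,0]],[6,[-3,4,0],[0,0,0]]]'

```text
clock: 5.0
position: [0.4678, -0.2087, 0.3303]
ee_rot: [3.098, 0.104, -0.407]
force: [0.6, -1.0, -0.5]
width: 0.3
gripper_force: 0.0
```

```bash
python3 - <<'E'
from h import *
a=arm.get_image("top")[:,:,::-1].copy();b=arm.get_image("scene")[:,:,::-1].copy();cv2.imwrite("pics/top1.png",a);cv2.imwrite("pics/scene1.png",b)
M=models(.698)
sheet([(0,0,overlay(a,"top",(318,150,90,92,3.5),[])),(320,0,overlay(a,"top",(318,150,90,92,3.5),M)),(0,326,overlay(b,"scene",(295,165,90,75,3.5),[])),(320,326,overlay(b,"scene",(295,165,90,75,3.5),M)),(640,0,overlay(a,"top",(424,160,50,100,3),[]))],"pics/ov2.png");go()
E
```

```text
t 5.1 pos [ 0.4651 -0.2144  0.3314] F [0.3 0.3 0. ] w 0.391 g 0.0
```

View pics/ov2.png

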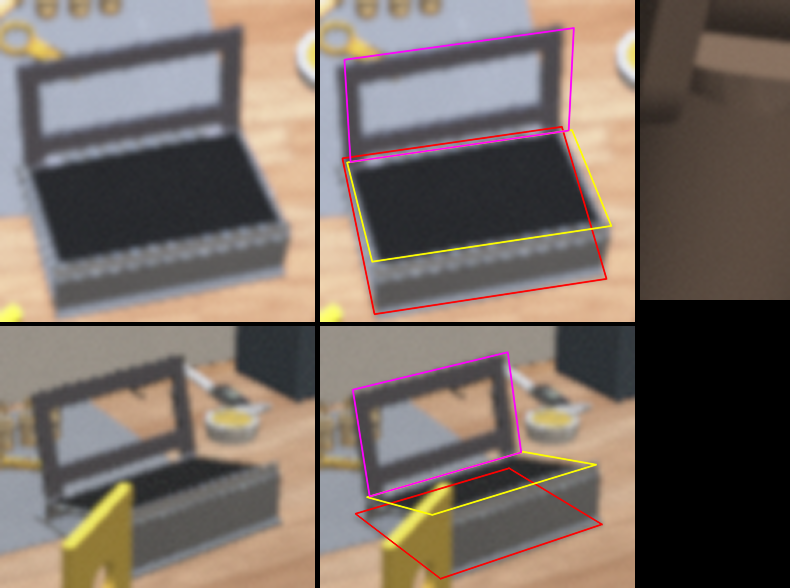

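```bash
python3 - <<'E'
from h import *
w=lambda L,o:(np.array(L)+.5)/3.5-.5+o
# points: as function of rack pose
bt=[[0,.097,.112],[0,-.097,.112]]
def pts(r):
    return np.r_[proj(seat(bt,r)),proj(place(r,[[-.08,.1,0],[-.08,-.1,0],[-.07,.1,.066],[-.07,-.1,.066]])),proj(seat(bt,r),"scene"),proj(place(r,[[-.08,-.1,0]]),"scene")]
uv=np.r_[w([[19,66],[243,27],[57,312],[285,274],[57,268],[287,230]],[318,150]),w([[33,71],[184,31],[279,196]],[295,165])]
for idx in(range(9),range(6),range(6,9)):
    idx=list(idx);r=least_squares(lambda r:(pts(r)-uv)[idx].ravel(),RACK);print(r.x,np.round(r.fun.reshape(-1,2),1).tolist())
E
```

```text
[ 0.55842425 -0.03141082  0.11091811] [[-0.2, -0.4], [0.9, -0.1], [-0.5, 1.9], [0.1, 0.7], [-1.0, 0.1], [1.3, -1.3], [-0.9, -1.5], [-0.6, -1.4], [0.3, 0.3]]
[ 0.55908239 -0.0312239   0.11133979] [[-0.3, -0.5], [0.8, -0.3], [-0.6, 1.7], [0.0, 0.5], [-1.1, -0.1], [1.2, -1.5]]
[ 0.55214148 -0.03024929  0.12966742] [[-0.5, -0.5], [-0.6, -0.8], [1.0, 0.8]]
```

```bash
cat >> h.py <<'E'
RACK=np.array([.555,-.031,.11])
T15=np.radians(15)
def stick(i,j,z):return place(STD,[[(-.046,0,.046)[i],(.041,-.041)[j],z]])[0]
def up(p,z):return np.array([p[0],p[1],z])
E
python3 - <<'E'
from h import *
a=cv2.imread("pics/scene0.png").astype(int);b=cv2.imread("pics/scene1.png").astype(int)
for n,(x,y,w,h) in dict(stand=(382,160,28,65),car=(222,195,68,80)).items():print(n,abs(a-b)[y:y+h,x:x+w].mean())
p=stick(0,0,.113);Q=best(STD[2],0.);go((up(p,.30),Q),(p,Q))
E
```

```text
stand 3.1012820512820514
car 3.241421568627451
t 5.1 pos [ 0.4651 -0.2144  0.3314] F [0.3 0.3 0. ] w 0.391 g 0.0
 turn [0.028 0.261 0.13 ]  shift [-3.81  4.77  3.14]
 turn [0. 0. 0.]  shift [ 0.   0.  18.7]
```

send_rows --increments '[[5,[0,0,0],[0.014,0.13,0.065]],[5,[0,0,0],[0.014,0.13,0.065]],[5,[-1.9,2.4,1.6],[0,0,0]],[5,[-1.9,2.4,1.6],[0,0,0]],[5,[0,0,0],[0,0,0]]]'

```text
clock: 5.6
position: [0.4236, -0.2555, 0.2961]
ee_rot: [-3.135, 0.111, 0.008]
force: [1.5, 0.2, 0.2]
width: 0.541
gripper_force: 0.0
```

```bash
python3 - <<'E'
from h import *
p=stick(0,0,.113);Q=best(STD[2],0.);go((up(p,.30),Q),(p,Q))
a=cv2.imread("pics/scene0.png").astype(int);b=arm.get_image("scene")[:,:,::-1].copy();cv2.imwrite("pics/scene2.png",b);t=arm.get_image("top")[:,:,::-1].copy();cv2.imwrite("pics/top2.png",t)
print(abs(a-b)[160:225,382:410].mean())
E
```

```text
t 5.6 pos [ 0.4236 -0.2555  0.2961] F [1.5 0.2 0.2] w 0.541 g 0.0
 turn [-0.004  0.005  0.005]  shift [ 0.01  0.37 -0.39]
 turn [0. 0. 0.]  shift [ 0.   0.  18.7]
4.267399267399267
```

send_rows --increments '[[5,[0,0.35,3.3],[0,0,0]],[5,[0,0,4.5],[0,0,0]],[5,[0,0,4.5],[0,0,0]],[5,[0,0,3.5],[0,0,0]],[5,[0,0,2.5],[0,0,0]]]'

```text
clock: 6.2
position: [0.4276, -0.2535, 0.1126]
ee_rot: [-3.134, 0.098, 0.004]
force: [-0.3, 0.2, -0.4]
width: 0.547
gripper_force: 0.1
```

send_rows --increments '[[2,[0,0,0],[0,0,0]],[2,[0,0,0],[0,0,0]],[2,[0,0,0],[0,0,0]],[2,[0,0,0],[0,0,0]],[2,[0,0,0],[0,0,0]]]' --force 15

```text
clock: 6.7
position: [0.4276, -0.2564, 0.116]
ee_rot: [-3.137, 0.102, -0.001]
force: [0.5, -4.7, 1.9]
width: 0.348
gripper_force: 14.5
```

send_rows --increments '[[2,[0,0,-2],[0,0,0]],[2,[0,0,-4],[0,0,0]],[2,[0,0,-4],[0,0,0]],[2,[0,0,-4.5],[0,0,0]],[2,[0,0,-4.5],[0,0,0]]]' --force 25

```text
clock: 7.2
position: [0.4265, -0.2551, 0.3072]
ee_rot: [-3.134, 0.1, 0.002]
force: [1.1, -0.7, -0.8]
width: 0.304
gripper_force: 25.0
```

```bash
python3 - <<'E'
from h import *
Q=best(RACK[2],T15)
def tcp(x,y,z):return seat([[x,y,z-.0]])[0]
go((tcp(-.03,.04,.101+.09),Q),(tcp(-.03,.04,.105),Q),(tcp(-.015,.04,.105),Q))
b=arm.get_image("scene")[:,:,::-1].copy();t=arm.get_image("top")[:,:,::-1].copy()
cv2.imwrite("pics/top3.png",t);cv2.imwrite("pics/scene3.png",b)
sheet([(0,0,overlay(b,"scene",(370,90,130,140,4),[])),(524,0,overlay(t,"top",(410,120,90,140,3),[]))],"pics/c3.png")
E
```

```text
t 7.2 pos [ 0.4265 -0.2551  0.3072] F [ 1.1 -0.7 -0.8] w 0.304 g 25.0
 turn [-0.028 -0.26  -0.172]  shift [ 24.2  -24.86   2.31]
 turn [0. 0. 0.]  shift [0.  0.  8.6]
 turn [0. 0. 0.]  shift [ 1.5 -0.   0. ]
```

View pics/c3.png

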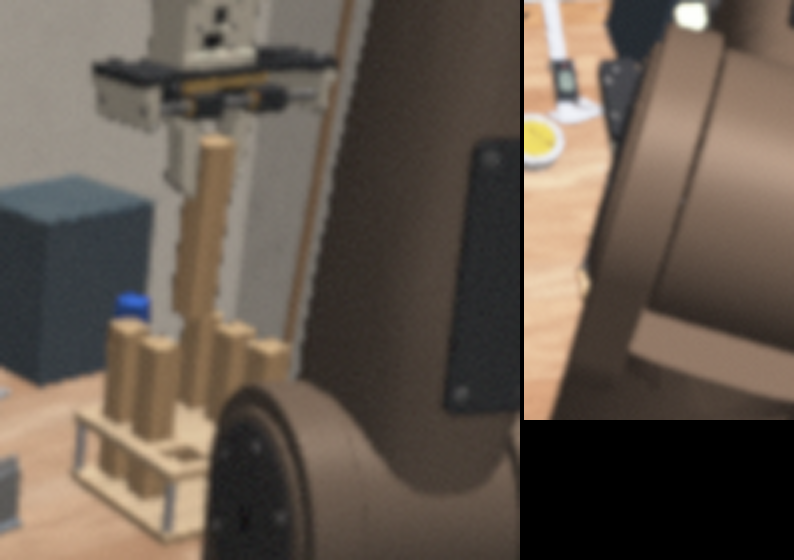

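send_rows --increments '[[2,[0,0,-1],[-0.014,-0.13,-0.086]],[2,[0,0,-1],[-0.014,-0.13,-0.086]],[2,[3.5,-3.5,-0.5],[0,0,0]],[2,[3.5,-3.5,-0.5],[0,0,0]],[2,[3.5,-3.5,-0.5],[0,0,0]]]'

```text
clock: 7.8
position: [0.5232, -0.1386, 0.3125]
ee_rot: [3.1, 0.158, -0.392]
force: [0.3, -0.3, -1.2]
width: 0.305
gripper_force: 25.0
```

send_rows --increments '[[2,[3.5,-3.5,0],[0,0,0]],[2,[3.5,-3.5,0],[0,0,0]],[2,[3.5,-3.5,0],[0,0,0]],[2,[3,-3.5,0],[0,0,0]],[2,[0,0,0],[0,0,0]]]'

```text
clock: 8.3
position: [0.639, 0.0206, 0.2761]
ee_rot: [3.103, 0.174, -0.397]
force: [-0.5, 0.3, -0.5]
width: 0.304
gripper_force: 25.0
```

```bash
cat >> h.py <<'E'
def S(x,y,z,show=True):
    """go to seat TCP pose"""
    return (seat([[x,y,z]])[0],best(RACK[2],T15))
def inseat():
    o,p,R=st();q=place([0,0,-RACK[2]],[[p[0]-RACK[0],p[1]-RACK[1],p[2]]])[0]-[.055,0,.03];return np.round([1000*(c15*q[0]-s15*q[2]),1000*q[1],1000*(s15*q[0]+c15*q[2])],1)
E
python3 - <<'E'
from h import *
print(inseat());go(S(-.035,.04,.15),S(-.035,.04,.115),S(-.015,.04,.108))
E
```

```text
[-30.7  42.1 246.5]
t 8.3 pos [0.639  0.0206 0.2761] F [-0.5  0.3 -0.5] w 0.304 g 25.0
 turn [-0.005 -0.007  0.003]  shift [-0.43  0.21  9.65]
 turn [0. 0. 0.]  shift [0.  0.  3.5]
 turn [0. 0. 0.]  shift [ 2.  -0.   0.7]
```

send_rows --increments '[[2,[-0.4,0.2,4],[-0.005,-0.007,0]],[2,[0,0,4.5],[0,0,0]],[2,[0,0,3.5],[0,0,0]],[2,[0,0,1.2],[0,0,0]],[2,[0,0,0],[0,0,0]]]'

```text
clock: 8.8
position: [0.5999, 0.0057, 0.1514]
ee_rot: [3.092, 0.159, -0.407]
force: [0.5, 0.2, -0.7]
width: 0.304
gripper_force: 25.0
```

send_rows --increments '[[2,[0.6,0,0],[0,0,0]],[2,[0.6,0,0],[0,0,0]],[2,[0,0,0],[0,0,0]]]'

```text
clock: 9.1
position: [0.6146, 0.0071, 0.1502]
ee_rot: [3.094, 0.159, -0.398]
force: [-0.4, 0.2, -0.7]
width: 0.303
gripper_force: 25.0
```

```bash
python3 - <<'E'
from h import *
print(inseat());go(S(-.015,.04,.115))
E
```

```text
[-23.   31.4 118.2]
t 9.1 pos [0.6146 0.0071 0.1502] F [-0.4  0.2 -0.7] w 0.303 g 25.0
 turn [ 0.003 -0.006 -0.008]  shift [ 0.8  -0.86  0.32]
```

send_rows --increments '[[2,[0,-0.85,0],[0,0,0]],[2,[0.3,0,0],[0,0,0]],[2,[0.2,0,0],[0,0,0]],[2,[0,0,0],[0,0,0]]]'

```text
clock: 9.5
position: [0.6167, 0.0157, 0.1477]
ee_rot: [3.093, 0.159, -0.402]
force: [0.2, 0.8, 0.1]
width: 0.302
gripper_force: 25.0
```

send_rows --increments '[[2,[0.2,0,0],[0,0,0]],[2,[0.1,0,0],[0,0,0]],[2,[0,0,0],[0,0,0]]]'

```text
clock: 9.8
position: [0.6195, 0.0159, 0.1469]
ee_rot: [3.093, 0.158, -0.403]
force: [0.4, 0.0, -0.8]
width: 0.3
gripper_force: 25.0
```

```bash
python3 - <<'E'
from h import *
print(inseat());go(S(-.015,.04,.105))
E
```

```text
[-16.5  39.5 116.6]
t 9.8 pos [0.6195 0.0159 0.1469] F [ 0.4  0.  -0.8] w 0.300 g 25.0
 turn [ 0.003 -0.003 -0.008]  shift [ 0.15 -0.05  1.16]
```

send_rows --increments '[[2,[0.2,0,0],[0,0,0]],[2,[0.1,0,0],[0,0,0]],[2,[0,0,0],[0,0,0]]]'

```text
clock: 10.1
position: [0.6224, 0.0163, 0.1462]
ee_rot: [3.093, 0.159, -0.403]
force: [0.5, 0.4, -1.0]
width: 0.3
gripper_force: 25.0
```

send_rows --increments '[[2,[0.2,0,0],[0,0,0]],[2,[0,0,0],[0,0,0]]]'

```text
clock: 10.3
position: [0.6237, 0.0164, 0.1458]
ee_rot: [3.092, 0.159, -0.405]
force: [-2.8, -0.3, 1.5]
width: 0.308
gripper_force: 25.0
```

send_rows --increments '[[2,[0.15,0,0],[0,0,0]],[2,[0,0,0],[0,0,0]]]'

```text
clock: 10.5
position: [0.6253, 0.0166, 0.1454]
ee_rot: [3.093, 0.159, -0.404]
force: [-3.2, 0.1, 1.4]
width: 0.302
gripper_force: 25.0
```

send_rows --increments '[[2,[-0.2,0,0.4],[0,0,0]],[2,[0,0,0.4],[0,0,0]],[2,[0,0,0],[0,0,0]]]'

```text
clock: 10.8
position: [0.6204, 0.0162, 0.1376]
ee_rot: [3.092, 0.159, -0.406]
force: [-6.2, -0.4, -0.5]
width: 0.304
gripper_force: 27.3
```

send_rows --increments '[[2,[0,0,0.2],[0,0,0]],[2,[0,0,0.1],[0,0,0]],[2,[0,0,0],[0,0,0]]]'

```text
clock: 11.1
position: [0.6197, 0.0161, 0.1354]
ee_rot: [3.092, 0.159, -0.406]
force: [-6.4, -0.8, 6.2]
width: 0.303
gripper_force: 29.1
```

send_rows --increments '[[2,[0,0,0.15],[0,0,0]],[2,[0,0,0],[0,0,0]]]'

```text
clock: 11.3
position: [0.6192, 0.0161, 0.134]
ee_rot: [3.092, 0.159, -0.406]
force: [-7.7, -0.8, 7.6]
width: 0.304
gripper_force: 29.5
```

```bash
python3 - <<'E'
from h import *
print(inseat());go(S(-.015,.04,.105))
E
```

```text
[-13.4  39.7 104.1]
t 11.3 pos [0.6192 0.0161 0.134 ] F [-7.7 -0.8  7.6] w 0.304 g 29.5
 turn [ 0.003 -0.    -0.008]  shift [-0.16 -0.03 -0.09]
```

send_rows --increments '[[3.2,[-0.1,0,0],[0,0,0]],[4.2,[0,0,0],[0,0,0]],[4.8,[0,0,0],[0,0,0]],[4.8,[0,0,-1],[0,0,0]],[4.8,[0,0,-3],[0,0,0]]]'

```text
clock: 11.8
position: [0.6286, 0.0174, 0.1711]
ee_rot: [3.092, 0.159, -0.408]
force: [1.2, -0.2, 1.0]
width: 0.519
gripper_force: 0.0
```

send_rows --increments '[[4.8,[0,0,-4.5],[0,0,0]],[4.8,[0,0,-4.5],[0,0,0]],[4.8,[-1,4,-2],[0,0,0]],[4.8,[-2,4,0],[0,0,0]],[4.8,[-2,4,0],[0,0,0]]]'

```text
clock: 12.3
position: [0.6231, -0.1043, 0.2938]
ee_rot: [3.093, 0.161, -0.396]
force: [-0.4, -0.6, -0.1]
width: 0.527
gripper_force: 0.0
```

```bash
python3 - <<'E'
from h import *
p=stick(0,1,.113);Q=best(STD[2],0.);go((up(p,.30),Q),(p,Q))
b=arm.get_image("scene")[:,:,::-1].copy();t=arm.get_image("top")[:,:,::-1].copy()
cv2.imwrite("pics/top4.png",t);cv2.imwrite("pics/scene4.png",b)
a=cv2.imread("pics/scene0.png").astype(int);print(abs(a-b)[190:225,382:410].mean(),abs(a-b)[195:275,222:290].mean())
sheet([(0,0,overlay(b,"scene",(290,130,160,100,3.5),[])),(0,352,overlay(t,"top",(310,130,190,80,3),[]))],"pics/c4.png")
E
```

```text
t 12.3 pos [ 0.6231 -0.1043  0.2938] F [-0.4 -0.6 -0.1] w 0.527 g 0.0
 turn [0.028 0.254 0.178]  shift [-18.74  25.14  -0.62]
 turn [0. 0. 0.]  shift [ 0.   0.  18.7]
7.975170068027211 2.9277573529411764
```

View pics/c4.png

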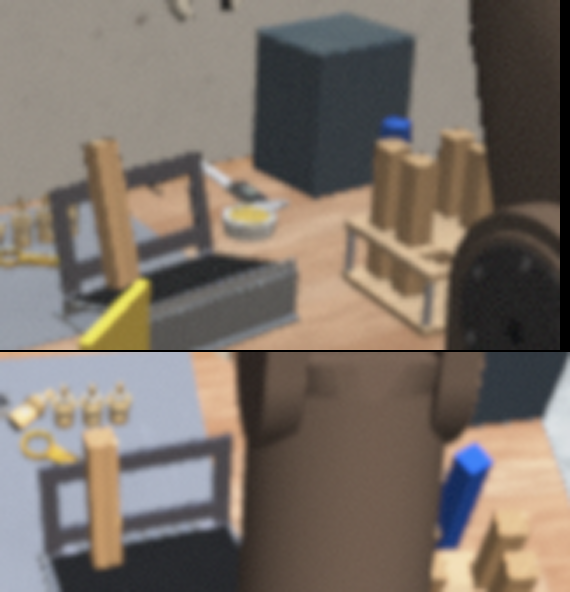

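```bash
cat >> h.py <<'E'
def moved(I,n,box,m=8,ref=None):
    x,y,w,h=box;R=cv2.imread(ref or f"pics/{n}0.png")[y:y+h,x:x+w];r=cv2.matchTemplate(np.ascontiguousarray(I[y-m:y+h+m,x-m:x+w+m]),R,cv2.TM_CCOEFF_NORMED)
    j,i=np.unravel_index(r.argmax(),r.shape);return (int(i-m),int(j-m),round(float(r.max()),3))
E
python3 - <<'E'
from h import *
for f in(1,3,4):
  b=cv2.imread(f"pics/scene{f}.png");print(f,moved(b,"scene",(386,168,24,50)),moved(b,"scene",(388,195,22,27)),moved(b,"scene",(222,195,68,80)))
E
```

```text
1 (0, 0, 0.999) (0, 0, 0.999) (0, 0, 0.999)
3 (-1, 0, 0.989) (-1, 0, 0.982) (0, 0, 0.999)
4 (-1, 0, 0.989) (-1, 0, 0.981) (0, 0, 0.999)
```

send_rows --increments '[[5,[0,0,0],[0.014,0.127,0.089]],[5,[0,0,0],[0.014,0.127,0.089]],[5,[-2.65,3.55,0],[0,0,0]],[5,[-2.65,3.55,0],[0,0,0]],[5,[-2.65,3.55,0],[0,0,0]]]'

```text
clock: 12.9
position: [0.5351, -0.2048, 0.2948]
ee_rot: [3.138, -0.108, -0.016]
force: [1.0, -0.3, 1.0]
width: 0.543
gripper_force: 0.0
```

send_rows --increments '[[5,[-2.65,3.55,0],[0,0,0]],[5,[-2.65,3.55,0],[0,0,0]],[5,[-2.65,3.55,0],[0,0,0]],[5,[-2.65,3.55,0],[0,0,0]],[5,[0,0,0],[0,0,0]]]'

```text
clock: 13.4
position: [0.4156, -0.3444, 0.2966]
ee_rot: [3.134, -0.124, -0.02]
force: [-0.3, 0.5, 0.1]
width: 0.542
gripper_force: 0.0
```

```bash
cat >> h.py <<'E'
STD[:2]=[.4673,-.3015]
E
python3 - <<'E'
from h import *
p=stick(0,1,.113);Q=best(STD[2],0.);go((up(p,.30),Q),(p,Q));print(np.round(st()[0]["joints"],2))
E
```

```text
t 13.4 pos [ 0.4156 -0.3444  0.2966] F [-0.3  0.5  0.1] w 0.542 g 0.0
 turn [ 0.006  0.012 -0.004]  shift [ 0.23 -0.56 -0.34]
 turn [0. 0. 0.]  shift [ 0.   0.  18.7]
[ 0.51  0.25  0.09  1.67 -0.01  1.23 -1.04]
```

send_rows --increments '[[5,[0.2,-0.55,1],[0.006,0.012,0]],[5,[0,0,4.6],[0,0,0]],[5,[0,0,4.6],[0,0,0]],[5,[0,0,4.1],[0,0,0]],[5,[0,0,4],[0,0,0]]]'

```text
clock: 13.9
position: [0.4232, -0.3321, 0.1115]
ee_rot: [-3.136, 0.109, -0.002]
force: [0.7, -0.9, -0.6]
width: 0.545
gripper_force: 0.0
```

send_rows --increments '[[2,[0,0,0],[0,0,0]],[2,[0,0,0],[0,0,0]],[2,[0,0,0],[0,0,0]],[2,[0,0,0],[0,0,0]],[2,[0,0,0],[0,0,0]]]' --force 20

```text
clock: 14.4
position: [0.4229, -0.3351, 0.1149]
ee_rot: [3.139, -0.112, 0.005]
force: [-1.1, -5.9, -3.4]
width: 0.322
gripper_force: 19.3
```

send_rows --increments '[[2,[0,0,-2],[0,0,0]],[2,[0,0,-4],[0,0,0]],[2,[0,0,-4.5],[0,0,0]],[2,[0,0,-4.5],[0,0,0]],[2,[0,0,-4.5],[0,0,0]]]' --force 25

```text
clock: 14.9
position: [0.4221, -0.3332, 0.3119]
ee_rot: [-3.137, 0.11, -0.004]
force: [1.2, -0.7, -1.6]
width: 0.304
gripper_force: 25.0
```

```bash
python3 - <<'E'
from h import *
go(S(-.035,-.04,.24),S(-.035,-.04,.116))
E
```

```text
t 14.9 pos [ 0.4221 -0.3332  0.3119] F [ 1.2 -0.7 -1.6] w 0.304 g 25.0
 turn [-0.026 -0.264 -0.179]  shift [ 25.07 -24.58  -2.47]
 turn [0. 0. 0.]  shift [ 0.   0.  12.4]
```

send_rows --increments '[[2,[0,0,-1],[-0.013,-0.132,-0.09]],[2,[0,0,-1],[-0.013,-0.132,-0.09]],[2,[3.5,-3.5,0],[0,0,0]],[2,[3.5,-3.5,0],[0,0,0]],[2,[3.5,-3.5,0],[0,0,0]]]'

```text
clock: 15.4
position: [0.5156, -0.2172, 0.3038]
ee_rot: [3.102, 0.154, -0.381]
force: [0.5, -0.6, -0.9]
width: 0.304
gripper_force: 25.0
```

send_rows --increments '[[2,[3.5,-3.5,0],[0,0,0]],[2,[3.5,-3.5,0],[0,0,0]],[2,[3.5,-3.5,0],[0,0,0]],[2,[3.5,-3.5,0],[0,0,0]],[2,[0,0,0],[0,0,0]]]'

```text
clock: 15.9
position: [0.6378, -0.0569, 0.2671]
ee_rot: [3.106, 0.171, -0.385]
force: [-0.1, 0.8, -1.7]
width: 0.303
gripper_force: 25.0
```

send_rows --increments '[[2,[0,0,0],[0,0,0]],[2,[0,0,0],[0,0,0]]]'

```text
clock: 16.1
position: [0.6351, -0.067, 0.2691]
ee_rot: [3.102, 0.153, -0.384]
force: [0.0, -0.8, -0.6]
width: 0.308
gripper_force: 25.0
```

```bash
python3 - <<'E'
from h import *
print(inseat());go(S(-.035,-.04,.24),S(-.035,-.04,.116))
E
```

```text
[-41.9 -44.5 236.3]
t 16.1 pos [ 0.6351 -0.067   0.2691] F [ 0.  -0.8 -0.6] w 0.308 g 25.0
 turn [-0.002 -0.016 -0.011]  shift [ 0.69 -0.45 -0.37]
 turn [0. 0. 0.]  shift [ 0.   0.  12.4]
```

send_rows --increments '[[2,[0.9,-0.45,2],[0,-0.016,-0.011]],[2,[0.9,0,4],[0,0,0]],[2,[0,0,3.5],[0,0,0]],[2,[0,0,2.4],[0,0,0]],[2,[0,0,0],[0,0,0]]]'

```text
clock: 16.6
position: [0.6181, -0.0637, 0.1447]
ee_rot: [3.098, 0.17, -0.423]
force: [-0.0, 1.2, -1.0]
width: 0.305
gripper_force: 25.0
```

send_rows --increments '[[2,[0,0,0],[0,0,0]],[2,[0,0,0],[0,0,0]]]'

```text
clock: 16.8
position: [0.6226, -0.0628, 0.1496]
ee_rot: [3.099, 0.171, -0.408]
force: [0.4, 0.2, -0.2]
width: 0.299
gripper_force: 25.0
```

```bash
python3 - <<'E'
from h import *
print(inseat());go(S(-.015,-.04,.115))
E
```

```text
[-22.6 -39.  117.8]
t 16.8 pos [ 0.6226 -0.0628  0.1496] F [ 0.4  0.2 -0.2] w 0.299 g 25.0
 turn [-0.003 -0.001  0.001]  shift [0.76 0.1  0.28]
```

send_rows --increments '[[2,[0.4,0.1,0],[0,0,0]],[2,[0.2,0,0],[0,0,0]],[2,[0,0,0],[0,0,0]]]'

```text
clock: 17.1
position: [0.6278, -0.0627, 0.1466]
ee_rot: [3.099, 0.172, -0.411]
force: [0.3, 0.1, -0.2]
width: 0.302
gripper_force: 25.0
```

send_rows --increments '[[2,[0.2,0,0],[0,0,0]],[2,[0,0,0],[0,0,0]]]'

```text
clock: 17.3
position: [0.6292, -0.0624, 0.1457]
ee_rot: [3.099, 0.172, -0.412]
force: [0.5, -0.6, -0.7]
width: 0.307
gripper_force: 25.0
```

send_rows --increments '[[2,[0.2,0,0],[0,0,0]],[2,[0,0,0],[0,0,0]]]'

```text
clock: 17.5
position: [0.6311, -0.0623, 0.1451]
ee_rot: [3.099, 0.172, -0.412]
force: [-0.3, -0.6, -0.3]
width: 0.304
gripper_force: 25.0
```

send_rows --increments '[[2,[0.2,0,0],[0,0,0]],[2,[0,0,0],[0,0,0]]]'

```text
clock: 17.7
position: [0.6331, -0.0621, 0.1446]
ee_rot: [3.099, 0.172, -0.412]
force: [0.1, 0.3, -0.6]
width: 0.304
gripper_force: 25.0
```

send_rows --increments '[[2,[0.15,0,0],[0,0,0]],[2,[0,0,0],[0,0,0]]]'

```text
clock: 17.9
position: [0.6345, -0.0619, 0.1442]
ee_rot: [3.099, 0.172, -0.412]
force: [0.2, -0.7, 0.1]
width: 0.303
gripper_force: 25.0
```

```bash
python3 - <<'E'
from h import *
print(inseat());go(S(-.015,-.04,.104))
E
```

```text
[ -9.7 -39.4 115.6]
t 17.9 pos [ 0.6345 -0.0619  0.1442] F [ 0.2 -0.7  0.1] w 0.303 g 25.0
 turn [-0.003  0.003  0.001]  shift [-0.53  0.06  1.16]
```

send_rows --increments '[[2,[0.2,0,0],[0,0,0]],[2,[0,0,0],[0,0,0]]]'

```text
clock: 18.1
position: [0.6353, -0.0619, 0.1439]
ee_rot: [3.098, 0.172, -0.416]
force: [-5.9, 0.2, 4.0]
width: 0.304
gripper_force: 25.0
```

send_rows --increments '[[2,[0.2,0,0],[0,0,0]],[2,[0,0,0],[0,0,0]]]'

```text
clock: 18.3
position: [0.6358, -0.0619, 0.1437]
ee_rot: [3.097, 0.172, -0.42]
force: [-10.7, 0.3, 8.1]
width: 0.305
gripper_force: 25.0
```

send_rows --increments '[[2,[0.15,0,0],[0,0,0]],[2,[0,0,0],[0,0,0]]]'

```text
clock: 18.5
position: [0.6368, -0.0618, 0.1435]
ee_rot: [3.097, 0.172, -0.422]
force: [-11.1, 0.2, 10.2]
width: 0.304
gripper_force: 25.0
```

send_rows --increments '[[2,[-0.5,0,0.3],[0,0,0]],[2,[0,0,0.4],[0,0,0]],[2,[0,0,0.3],[0,0,0]],[2,[0,0,0],[0,0,0]]]'

```text
clock: 18.9
position: [0.6334, -0.0622, 0.1387]
ee_rot: [3.099, 0.172, -0.406]
force: [-7.3, 0.1, 29.6]
width: 0.308
gripper_force: 42.9
```

send_rows --increments '[[2,[0,0,0.15],[0,0,0]],[2,[0,0,0],[0,0,0]]]'

```text
clock: 19.1
position: [0.6334, -0.0622, 0.1384]
ee_rot: [3.099, 0.172, -0.404]
force: [-7.3, 0.4, 38.4]
width: 0.303
gripper_force: 46.3
```

send_rows --increments '[[2,[0,0,0.1],[0,0,0]],[2,[0,0,0],[0,0,0]]]'

```text
clock: 19.3
position: [0.6334, -0.0623, 0.1383]
ee_rot: [3.099, 0.172, -0.403]
force: [-8.3, 0.6, 43.4]
width: 0.308
gripper_force: 48.5
```

```bash
python3 - <<'E'
from h import *
print(inseat());go(S(-.015,-.04,.104))
E
```

```text
[ -9.2 -39.7 109.6]
t 19.3 pos [ 0.6334 -0.0623  0.1383] F [-8.3  0.6 43.4] w 0.308 g 48.5
 turn [-0.003 -0.003  0.001]  shift [-0.58  0.03  0.56]
```

send_rows --increments '[[2,[-0.1,0,-0.4],[0,0,0]],[2,[0,0,0],[0,0,0]]]'

```text
clock: 19.5
position: [0.6334, -0.0622, 0.1393]
ee_rot: [3.099, 0.172, -0.404]
force: [-2.7, 0.2, 22.2]
width: 0.305
gripper_force: 36.5
```

```bash
python3 - <<'E'
from h import *
b=arm.get_image("scene")[:,:,::-1].copy();t=arm.get_image("top")[:,:,::-1].copy()
cv2.imwrite("pics/top5.png",t);cv2.imwrite("pics/scene5.png",b)
M=[(seat(box(-.029,-.001,y-.014,y+.014,0,.15)),c) for y,c in((.04,(0,255,0)),(-.04,(255,0,255)))]
sheet([(0,0,overlay(b,"scene",(295,120,90,110,4),[])),(364,0,overlay(b,"scene",(295,120,90,110,4),M)),(0,444,overlay(t,"top",(318,140,120,60,3),[])),(364,444,overlay(t,"top",(318,140,120,60,3),M))],"pics/c5.png");print(inseat());go()
E
```

```text
[ -9.4 -39.7 110.6]
t 19.6 pos [ 0.6334 -0.0622  0.1393] F [-2.5  0.  21.5] w 0.306 g 36.5
```

View pics/c5.png

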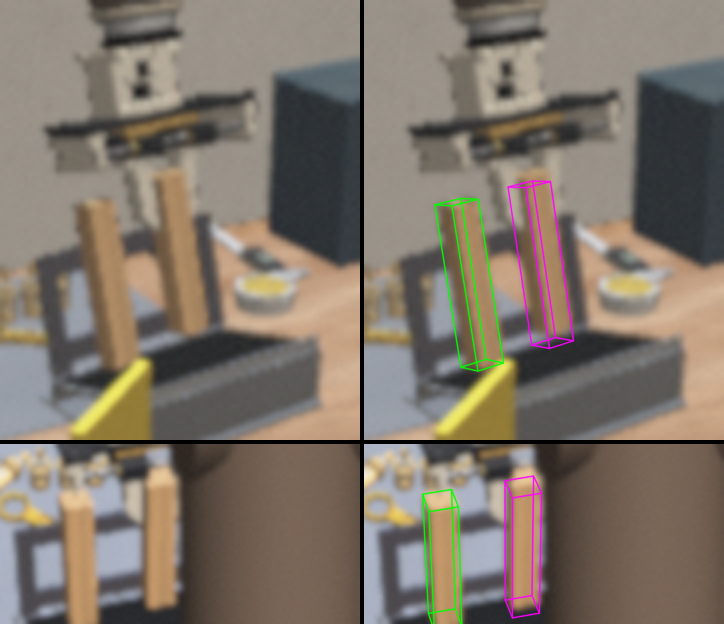

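send_rows --increments '[[2,[-0.3,0,-1],[0,0,0]],[2,[-0.7,0,-0.5],[0,0,0]],[2,[0,0,0.8],[0,0,0]],[2,[0,0,0.5],[0,0,0]],[2,[0,0,0],[0,0,0]]]'

```text
clock: 20.1
position: [0.6213, -0.0633, 0.139]
ee_rot: [3.098, 0.172, -0.417]
force: [0.5, 0.1, -0.9]
width: 0.304
gripper_force: 25.0
```

send_rows --increments '[[2,[0,0,0.3],[0,0,0]],[2,[0,0,0.2],[0,0,0]],[2,[0,0,0],[0,0,0]]]'

```text
clock: 20.4
position: [0.621, -0.0634, 0.1354]
ee_rot: [3.099, 0.172, -0.413]
force: [0.1, -0.6, -1.5]
width: 0.306
gripper_force: 25.0
```

send_rows --increments '[[2,[0,0,0.2],[0,0,0]],[2,[0,0,0],[0,0,0]]]'

```text
clock: 20.6
position: [0.6207, -0.0634, 0.1338]
ee_rot: [3.099, 0.172, -0.413]
force: [-0.3, -0.2, -0.5]
width: 0.303
gripper_force: 25.0
```

```bash
python3 - <<'E'
from h import *
print(inseat());go(S(-.015,-.04,.104))
E
```

```text
[-20.4 -39.5 102. ]
t 20.6 pos [ 0.6207 -0.0634  0.1338] F [-0.3 -0.2 -0.5] w 0.303 g 25.0
 turn [-0.003  0.003  0.001]  shift [ 0.54  0.05 -0.2 ]
```

send_rows --increments '[[2,[0,0,0.2],[0,0,0]],[2,[0,0,0],[0,0,0]]]'

```text
clock: 20.8
position: [0.6201, -0.0635, 0.1319]
ee_rot: [3.099, 0.172, -0.413]
force: [0.0, 0.2, -0.5]
width: 0.305
gripper_force: 25.0
```

send_rows --increments '[[2,[0,0,0.2],[0,0,0]],[2,[0,0,0],[0,0,0]]]'

```text
clock: 21.0
position: [0.6204, -0.0634, 0.1315]
ee_rot: [3.099, 0.172, -0.409]
force: [0.6, 0.3, 7.6]
width: 0.302
gripper_force: 25.0
```

send_rows --increments '[[2,[0,0,0.2],[0,0,0]],[2,[0,0,0],[0,0,0]]]'

```text
clock: 21.2
position: [0.6212, -0.0633, 0.131]
ee_rot: [3.1, 0.172, -0.404]
force: [1.5, 0.8, 15.7]
width: 0.302
gripper_force: 25.0
```

send_rows --increments '[[2,[0.2,0,-0.4],[0,0,0]],[2,[0.2,0,0],[0,0,0]],[2,[0,0,0],[0,0,0]]]'

```text
clock: 21.5
position: [0.6241, -0.063, 0.1306]
ee_rot: [3.099, 0.172, -0.413]
force: [-0.1, 0.2, -1.0]
width: 0.303
gripper_force: 25.0
```

send_rows --increments '[[2,[0.2,0,0],[0,0,0]],[2,[0,0,0],[0,0,0]]]'

```text
clock: 21.7
position: [0.6259, -0.0629, 0.13]
ee_rot: [3.099, 0.172, -0.413]
force: [0.4, 0.8, -0.8]
width: 0.304
gripper_force: 25.0
```

```bash
python3 - <<'E'
from h import *
print(inseat());go()
E
```

```text
[-14.3 -39.4  99.7]
t 21.7 pos [ 0.6259 -0.0629  0.13  ] F [ 0.4  0.8 -0.8] w 0.304 g 25.0
```

send_rows --increments '[[2,[0.15,0,0],[0,0,0]],[2,[0,0,0],[0,0,0]]]'

```text
clock: 21.9
position: [0.6275, -0.0627, 0.1298]
ee_rot: [3.099, 0.172, -0.413]
force: [-0.4, 0.3, -1.1]
width: 0.303
gripper_force: 25.0
```

send_rows --increments '[[2,[0.15,0,0],[0,0,0]],[2,[0,0,0],[0,0,0]]]'

```text
clock: 22.1
position: [0.6279, -0.0626, 0.1298]
ee_rot: [3.098, 0.172, -0.416]
force: [-5.1, -0.1, 3.7]
width: 0.303
gripper_force: 27.8
```

```bash
python3 - <<'E'
from h import *
print(inseat());go()
E
```

```text
[-12.3 -39.4 100. ]
t 22.1 pos [ 0.6279 -0.0626  0.1298] F [-5.1 -0.1  3.7] w 0.303 g 27.8
```

send_rows --increments '[[2,[-0.1,0,0.15],[0,0,0]],[2,[0,0,0.1],[0,0,0]],[3.2,[0,0,0],[0,0,0]],[4.2,[0,0,0],[0,0,0]],[4.8,[0,0,0],[0,0,0]]]'

```text
clock: 22.6
position: [0.6271, -0.0633, 0.1274]
ee_rot: [3.098, 0.171, -0.413]
force: [-2.9, -2.5, 0.7]
width: 0.476
gripper_force: 1.4
```

send_rows --increments '[[4.8,[0,0,-2],[0,0,0]],[4.8,[0,0,-4],[0,0,0]],[4.8,[0,0,-4.5],[0,0,0]],[4.8,[0,0,-4.5],[0,0,0]],[4.8,[0,0,-1],[0,0,0]]]'

```text
clock: 23.1
position: [0.6719, -0.0579, 0.2871]
ee_rot: [3.101, 0.173, -0.398]
force: [-0.6, 0.1, 0.1]
width: 0.522
gripper_force: 0.0
```

send_rows --increments '[[4,[-4,-3,-1],[0,0,0]],[4,[-4,-3,0],[0,0,0]],[4,[-4,-3,0],[0,0,0]],[4,[0,0,0],[0,0,0]],[4,[0,0,0],[0,0,0]]]'

```text
clock: 23.6
position: [0.5468, 0.0186, 0.3234]
ee_rot: [3.099, 0.175, -0.41]
force: [0.8, -0.4, -0.7]
width: 0.433
gripper_force: 0.0
```

```bash
cat >> h.py <<'E'
RACK=np.array([.557,-.031,.11])
def plate(k,z):return place(CAR,[[(-.056,.056)[k],0,z]])[0]
E
python3 - <<'E'
from h import *
b=arm.get_image("scene")[:,:,::-1].copy();t=arm.get_image("top")[:,:,::-1].copy()
cv2.imwrite("pics/top6.png",t);cv2.imwrite("pics/scene6.png",b)
print(moved(b,"scene",(386,168,24,50)),moved(b,"scene",(222,195,68,80)),moved(t,"top",(215,202,60,75)))
M=[(seat(box(-.029,-.001,y-.014,y+.014,0,.15)),c) for y,c in((.04,(0,255,0)),(-.04,(255,0,255)))]
sheet([(0,0,overlay(b,"scene",(295,140,90,90,4),[])),(364,0,overlay(b,"scene",(295,140,90,90,4),M)),(0,364,overlay(t,"top",(318,130,100,75,3),[])),(364,364,overlay(t,"top",(318,130,100,75,3),M))],"pics/c6.png")
print(np.round(st()[0]["joints"],2))
p=plate(1,.111)
for f in(1,-1):go((up(p,.30),Rtool(CAR[2]+f*np.pi/2)))
E
```

```text
(-1, 0, 0.974) (2, 1, 0.943) (2, 3, 0.967)
[-0.08  0.42 -0.06  1.39  0.01  1.6  -1.61]
t 23.7 pos [0.5479 0.0172 0.3225] F [-0.3 -0.3 -0.2] w 0.437 g 0.0
 turn [0.218 0.202 1.658]  shift [-29.58   2.58   2.25]
t 23.7 pos [0.5479 0.0172 0.3225] F [-0.3 -0.3 -0.2] w 0.437 g 0.0
 turn [-0.197  0.212 -1.463]  shift [29.58 -2.58  2.25]
```

View pics/c6.png

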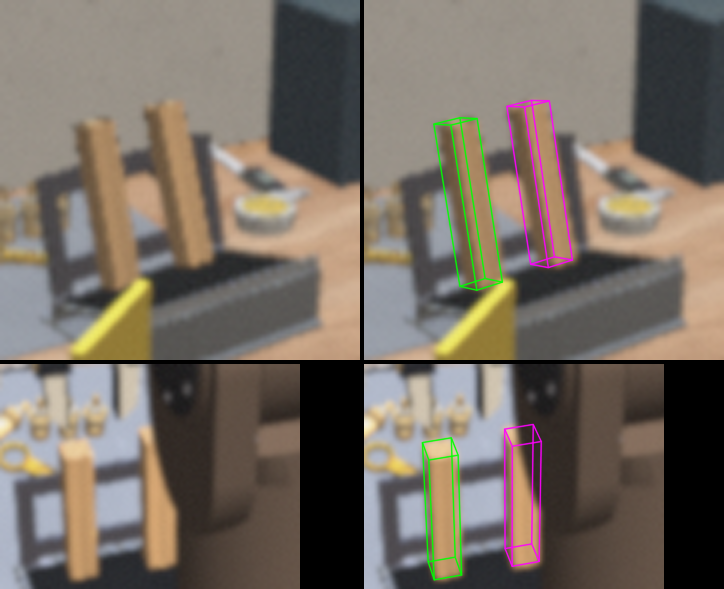

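```bash
cat >> h.py <<'E'
TOPS=np.array([[216.2,207],[261,203.8],[217.5,242.5],[263,238.5]])
def ecc(I,n,box,ref=None,m=10):
    x,y,w,h=box;g=lambda A:cv2.GaussianBlur(cv2.cvtColor(np.ascontiguousarray(A),cv2.COLOR_BGR2GRAY),(0,0),1).astype(np.float32)
    A=g(cv2.imread(ref or f"pics/{n}0.png"))[y:y+h,x:x+w];B=g(I)[y-m:y+h+m,x-m:x+w+m]
    i,j,_=moved(I,n,box,m,ref);W=np.float32([[1,0,m+i],[0,1,m+j]]);c,W=cv2.findTransformECC(A,B,W,cv2.MOTION_AFFINE,(3,200,1e-6),None,1)
    return c,lambda uv:(np.c_[np.array(uv)-[x,y],np.ones(len(uv))]@W.T)+[x-m,y-m]
E
python3 - <<'E'
from h import *
t=cv2.imread("pics/top6.png")
for b in((212,202,62,75),(212,200,56,34),(213,236,58,34)):
    c,f=ecc(t,"top",b);print(c);print(np.round(np.c_[unproj(TOPS,.152)[:,:2],unproj(f(TOPS),.152)[:,:2]],4))
E
```

```text
0.9895415050728734
[[0.5173 0.3732 0.5084 0.3682]
 [0.5162 0.2527 0.5077 0.2479]
 [0.4077 0.3668 0.3997 0.3621]
 [0.4084 0.2499 0.4007 0.2452]]
0.9964249031025626
[[0.5173 0.3732 0.5084 0.3683]
 [0.5162 0.2527 0.5073 0.2479]
 [0.4077 0.3668 0.4034 0.3627]
 [0.4084 0.2499 0.404  0.2457]]
0.995711898639084
[[0.5173 0.3732 0.502  0.3672]
 [0.5162 0.2527 0.5008 0.2471]
 [0.4077 0.3668 0.3983 0.3618]
 [0.4084 0.2499 0.3989 0.245 ]]
```

send_rows --increments '[[4,[0,0,0],[-0.018,0.019,-0.133]],[4,[0,0,0],[-0.018,0.019,-0.133]],[4,[0,0,0],[-0.018,0.019,-0.133]],[4,[0,0,0],[-0.018,0.019,-0.133]],[4,[0,0,0],[-0.018,0.019,-0.133]]]'

```text
clock: 24.2
position: [0.5483, 0.0169, 0.3219]
ee_rot: [2.887, 1.2, -0.243]
force: [-1.0, -0.8, -1.2]
width: 0.438
gripper_force: 0.0
```

send_rows --increments '[[4,[0,0,0],[-0.018,0.019,-0.133]],[4,[0,0,0],[-0.018,0.019,-0.133]],[4,[0,0,0],[-0.018,0.019,-0.133]],[4,[0,0,0],[-0.018,0.019,-0.133]],[4,[0,0,0],[-0.018,0.019,-0.133]]]'

```text
clock: 24.7
position: [0.5482, 0.0168, 0.3221]
ee_rot: [2.346, 2.087, -0.044]
force: [-0.6, -0.1, -0.6]
width: 0.435
gripper_force: 0.0
```

send_rows --increments '[[4,[0,0,0],[-0.018,0.019,-0.133]],[4,[4,-0.5,0.3],[0,0,0]],[4,[4,-0.5,0.3],[0,0,0]],[4,[4,-0.5,0.3],[0,0,0]],[4,[4,-0.5,0.3],[0,0,0]]]'

```text
clock: 25.2
position: [0.5262, 0.1779, 0.3097]
ee_rot: [-2.21, -2.232, 0.004]
force: [0.2, -0.4, 0.2]
width: 0.435
gripper_force: 0.0
```

send_rows --increments '[[4,[4,-0.5,0.3],[0,0,0]],[4,[4,-0.5,0.3],[0,0,0]],[4,[4,-0.5,0.3],[0,0,0]],[4,[0,0,0],[0,0,0]],[4,[0,0,0],[0,0,0]]]'

```text
clock: 25.7
position: [0.5093, 0.2976, 0.3002]
ee_rot: [-2.206, -2.236, 0.006]
force: [0.6, -0.0, -0.6]
width: 0.437
gripper_force: 0.0
```

```bash
cat >> h.py <<'E'
CAR[:2]=[.4535,.307]
RC=Rtool(CAR[2]-np.pi/2)
def _rp():
    c,s=np.cos(RACK[2]),np.sin(RACK[2]);Z=-np.array([s15*c,s15*s,c15]);Y=np.array([c15*c,c15*s,-s15]);return np.c_[np.cross(Y,Z),Y,Z]
RP=_rp()
def SP(x,y,z):return (seat([[x,y,z]])[0],RP)
E
python3 - <<'E'
from h import *
p=plate(1,.111);q=plate(0,.111);go((up(p,.30),RC),(p,RC));go((up(q,.30),RC));print(np.round(st()[0]["joints"],2))
t=arm.get_image("top")[:,:,::-1].copy();cv2.imwrite("pics/top7.png",t);b=arm.get_image("scene")[:,:,::-1].copy();cv2.imwrite("pics/scene7.png",b);print(moved(b,"scene",(222,195,68,80),ref="pics/scene6.png"))
E
```

```text
t 25.7 pos [0.5093 0.2976 0.3002] F [ 0.6 -0.  -0.6] w 0.437 g 0.0
 turn [-0.003  0.002  0.001]  shift [1.   0.03 0.02]
 turn [0. 0. 0.]  shift [ 0.   0.  18.9]
t 25.7 pos [0.5093 0.2976 0.3002] F [ 0.6 -0.  -0.6] w 0.437 g 0.0
 turn [-0.003  0.002  0.001]  shift [  1.   -11.17   0.02]
[-0.29  0.37 -0.46  1.52  0.17  1.3  -0.76]
(0, 0, 0.991)
```

send_rows --increments '[[4,[1,0,2.5],[-0.003,0.002,0]],[4,[0,0,4.5],[0,0,0]],[4,[0,0,4.5],[0,0,0]],[4,[0,0,4.4],[0,0,0]],[4,[0,0,3],[0,0,0]]]'

```text
clock: 26.3
position: [0.509, 0.3041, 0.1094]
ee_rot: [2.21, 2.231, -0.003]
force: [0.6, 0.4, -0.4]
width: 0.432
gripper_force: 0.0
```

send_rows --increments '[[3,[0,0,0],[0,0,0]],[2,[0,0,0],[0,0,0]],[0.5,[0,0,0],[0,0,0]],[0.5,[0,0,0],[0,0,0]],[0.5,[0,0,0],[0,0,0]]]' --force 20

```text
clock: 26.8
position: [0.5102, 0.3077, 0.1142]
ee_rot: [2.206, 2.233, 0.007]
force: [0.8, -0.9, 7.0]
width: 0.107
gripper_force: 20.0
```

send_rows --increments '[[0.5,[0,0,0],[0,0,0]],[0.5,[0,0,0],[0,0,0]]]' --force 35

```text
clock: 27.0
position: [0.5102, 0.3076, 0.1143]
ee_rot: [2.206, 2.233, 0.007]
force: [1.3, -1.6, 7.3]
width: 0.101
gripper_force: 35.0
```

```bash
python3 - <<'E'
from h import *
p=plate(1,.111);go((p,RC))
E
```

```text
t 27.0 pos [0.5102 0.3076 0.1143] F [ 1.3 -1.6  7.3] w 0.101 g 35.0
 turn [ 0.005 -0.001  0.001]  shift [ 0.01 -0.07  0.33]
```

send_rows --increments '[[0.5,[0,0,-1.5],[0,0,0]],[0.5,[0,0,-3],[0,0,0]],[0.5,[0,0,-4.5],[0,0,0]],[0.5,[0,0,-4.5],[0,0,0]],[0.5,[0,0,-4.5],[0,0,0]]]'

```text
clock: 27.5
position: [0.5073, 0.3068, 0.295]
ee_rot: [2.206, 2.236, 0.0]
force: [1.7, 0.6, -3.7]
width: 0.105
gripper_force: 35.0
```

send_rows --increments '[[0.5,[0,0,-4],[0,0,0]],[0.5,[0,0,0],[0,0,0]],[0.5,[0,0,0],[0,0,0]]]'

```text
clock: 27.8
position: [0.5079, 0.3072, 0.3335]
ee_rot: [2.206, 2.235, 0.003]
force: [0.4, -0.3, -4.2]
width: 0.104
gripper_force: 35.0
```

```bash
python3 - <<'E'
from h import *
go(SP(-.05,0,.26),SP(-.05,0,.115));print(np.round(st()[0]["joints"],2))
t=arm.get_image("top")[:,:,::-1].copy();cv2.imwrite("pics/top8.png",t);b=arm.get_image("scene")[:,:,::-1].copy();cv2.imwrite("pics/scene8.png",b)
sheet([(0,0,overlay(b,"scene",(205,90,110,180,3.2),[])),(356,0,overlay(t,"top",(190,120,120,160,3.2),[]))],"pics/c8.png")
E
```

```text
t 27.8 pos [0.5079 0.3072 0.3335] F [ 0.4 -0.3 -4.2] w 0.104 g 35.0
 turn [ 0.264 -0.013 -0.096]  shift [-34.16   9.3    1.59]
 turn [0. 0. 0.]  shift [-0.   0.  14.5]
[-0.31  0.36 -0.47  1.45  0.16  1.36 -0.77]
```

View pics/c8.png

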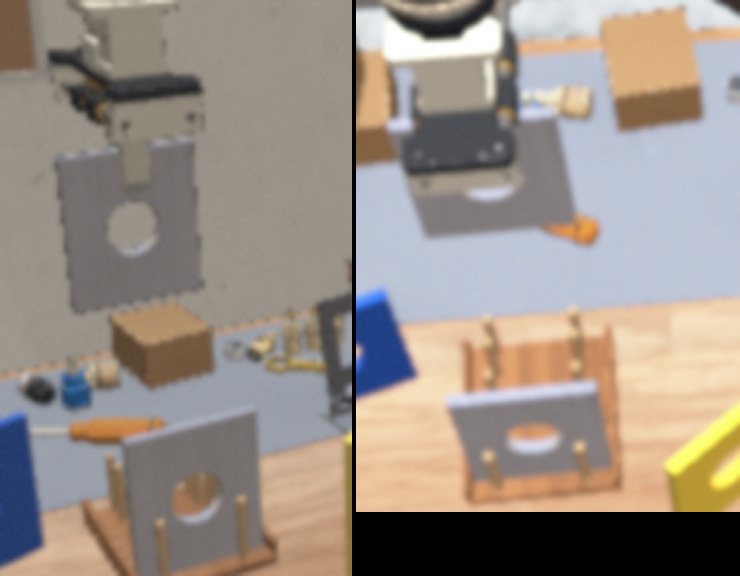

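send_rows --increments '[[0.5,[0,0,0],[0.132,-0.006,-0.048]],[0.5,[0,0,0],[0.132,-0.006,-0.048]],[0.5,[-3.5,1,0],[0,0,0]],[0.5,[-4.2,1.1,0.2],[0,0,0]],[0.5,[-4.2,1.1,0.2],[0,0,0]]]'

```text
clock: 28.4
position: [0.5509, 0.1907, 0.3176]
ee_rot: [-1.967, -2.197, 0.295]
force: [1.1, 0.0, -2.8]
width: 0.109
gripper_force: 35.0
```

send_rows --increments '[[0.5,[-4.2,1.1,0.2],[0,0,0]],[0.5,[-4.2,1.1,0.2],[0,0,0]],[0.5,[-4.2,1.1,0.2],[0,0,0]],[0.5,[-4.2,1.1,0.2],[0,0,0]],[0.5,[-3.5,1,0],[0,0,0]]]'

```text
clock: 28.9
position: [0.6225, -0.0074, 0.296]
ee_rot: [-1.97, -2.195, 0.295]
force: [0.2, 0.6, -3.2]
width: 0.11
gripper_force: 35.0
```

send_rows --increments '[[0.5,[-1.5,0.4,0],[0,0,0]],[0.5,[0,0,0],[0,0,0]],[0.5,[0,0,0],[0,0,0]]]'

```text
clock: 29.2
position: [0.6278, -0.0178, 0.2961]
ee_rot: [-1.968, -2.197, 0.291]
force: [-0.1, 2.0, -3.5]
width: 0.103
gripper_force: 35.0
```

```bash
python3 - <<'E'
from h import *
print(inseat());go(SP(-.048,0,.26),SP(-.048,0,.112))
E
```

```text
[-52.7   5.3 261.4]
t 29.2 pos [ 0.6278 -0.0178  0.2961] F [-0.1  2.  -3.5] w 0.103 g 35.0
 turn [-0.003 -0.002  0.   ]  shift [-0.53  0.47  0.14]
 turn [0. 0. 0.]  shift [ 0.  -0.  14.8]
```

send_rows --increments '[[0.5,[-0.5,0.45,2],[0,0,0]],[0.5,[0,0,4],[0,0,0]],[0.5,[0,0,4],[0,0,0]],[0.5,[0,0,3],[0,0,0]],[0.5,[0,0,1.5],[0,0,0]]]'

```text
clock: 29.7
position: [0.593, -0.0253, 0.1533]
ee_rot: [-1.964, -2.198, 0.294]
force: [-0.3, -1.1, -1.7]
width: 0.109
gripper_force: 35.0
```

send_rows --increments '[[0.5,[0,0,0],[0,0,0]],[0.5,[0,0,0],[0,0,0]]]'

```text
clock: 29.9
position: [0.5959, -0.0257, 0.1567]
ee_rot: [-1.968, -2.2, 0.289]
force: [0.1, 0.0, -2.5]
width: 0.112
gripper_force: 35.0
```

```bash
python3 - <<'E'
from h import *
print(inseat());go(SP(-.036,0,.104))
E
```

```text
[-48.    1.  118.3]
t 29.9 pos [ 0.5959 -0.0257  0.1567] F [ 0.1  0.  -2.5] w 0.112 g 35.0
 turn [-0.001 -0.001  0.001]  shift [-0.1   1.2   1.43]
```

Lower to about 7 mm above the ledge, then back towards the sticks gently (tool +y).

send_rows --increments '[[0.5,[-0.1,0.3,0.5],[0,0,0]],[0.5,[0,0.4,0.4],[0,0,0]],[0.5,[0,0.2,0],[0,0,0]],[0.5,[0,0,0],[0,0,0]]]'

```text
clock: 30.3
position: [0.6026, -0.0275, 0.1449]
ee_rot: [-1.97, -2.198, 0.29]
force: [0.3, 0.3, -2.9]
width: 0.113
gripper_force: 35.0
```

send_rows --increments '[[0.5,[0,0.15,0],[0,0,0]],[0.5,[0,0,0],[0,0,0]]]'

```text
clock: 30.5
position: [0.6039, -0.0274, 0.1447]
ee_rot: [-1.971, -2.198, 0.29]
force: [0.2, -0.4, -3.4]
width: 0.105
gripper_force: 35.0
```

send_rows --increments '[[0.5,[0,0.1,0],[0,0,0]],[0.5,[0,0,0],[0,0,0]]]'

```text
clock: 30.7
position: [0.6042, -0.0274, 0.1446]
ee_rot: [-1.97, -2.198, 0.291]
force: [-3.1, -0.9, -0.3]
width: 0.104
gripper_force: 35.0
```

```bash
python3 - <<'E'
from h import *
print(inseat());go(SP(-.034,0,.102))
E
```

```text
[-37.1  -1.6 108.7]
t 30.7 pos [ 0.6042 -0.0274  0.1446] F [-3.1 -0.9 -0.3] w 0.104 g 35.0
 turn [-0.002 -0.    -0.001]  shift [0.16 0.31 0.67]
```

send_rows --increments '[[0.5,[0.1,-0.2,0.3],[0,0,0]],[0.5,[0,0,0.2],[0,0,0]],[0.5,[0,0,0],[0,0,0]]]'

```text
clock: 31.0
position: [0.6012, -0.0267, 0.1397]
ee_rot: [-1.97, -2.198, 0.29]
force: [0.5, -0.4, -2.7]
width: 0.106
gripper_force: 35.0
```

send_rows --increments '[[0.5,[0,0,0.15],[0,0,0]],[0.5,[0,0,0],[0,0,0]]]'

```text
clock: 31.2
position: [0.6011, -0.0267, 0.1385]
ee_rot: [-1.971, -2.198, 0.29]
force: [0.6, 0.3, -3.1]
width: 0.105
gripper_force: 35.0
```

```bash
python3 - <<'E'
from h import *
print(inseat());go(SP(-.034,0,.102))
E
```

```text
[-38.5  -0.6 102. ]
t 31.2 pos [ 0.6011 -0.0267  0.1385] F [ 0.6  0.3 -3.1] w 0.105 g 35.0
 turn [-0.001 -0.001 -0.001]  shift [0.06 0.45 0.  ]
```

send_rows --increments '[[0.5,[0,0,0.15],[0,0,0]],[0.5,[0,0,0],[0,0,0]]]'

```text
clock: 31.4
position: [0.6011, -0.0265, 0.1382]
ee_rot: [-1.971, -2.199, 0.289]
force: [0.2, -0.2, 4.9]
width: 0.106
gripper_force: 35.0
```

send_rows --increments '[[0.5,[0,0,0.15],[0,0,0]],[0.5,[0,0,0],[0,0,0]]]'

```text
clock: 31.6
position: [0.6011, -0.0258, 0.1378]
ee_rot: [-1.971, -2.2, 0.287]
force: [0.5, 2.3, 12.0]
width: 0.106
gripper_force: 35.0
```

send_rows --increments '[[0.5,[0,0,0.1],[0,0,0]],[0.5,[0,0,0],[0,0,0]]]'

```text
clock: 31.8
position: [0.6011, -0.0255, 0.1376]
ee_rot: [-1.971, -2.201, 0.286]
force: [0.2, 3.8, 17.5]
width: 0.112
gripper_force: 35.0
```

```bash
python3 - <<'E'
from h import *
print(inseat());go(SP(-.034,0,.102))
E
```

```text
[-38.    0.6 101.2]
t 31.8 pos [ 0.6011 -0.0255  0.1376] F [ 0.2  3.8 17.5] w 0.112 g 35.0
 turn [ 0.003 -0.001  0.   ]  shift [-0.06  0.4  -0.08]
```

send_rows --increments '[[0.5,[0,0.1,-0.25],[0,0,0]],[1.2,[0,0,0],[0,0,0]],[1.5,[0,0,0],[0,0,0]],[1.8,[0,0,0],[0,0,0]],[1.8,[0,0,0],[0,0,0]]]' --force 10

```text
clock: 32.3
position: [0.6013, -0.0268, 0.1367]
ee_rot: [-1.97, -2.198, 0.291]
force: [-0.9, 0.9, 0.1]
width: 0.193
gripper_force: 0.0
```

```bash
python3 - <<'E'
from h import *
print(inseat());go();b=arm.get_image("scene")[:,:,::-1].copy();cv2.imwrite("pics/scene9.png",b)
E
```

```text
[-37.7  -0.7 100.4]
t 32.3 pos [ 0.6013 -0.0268  0.1367] F [-0.9  0.9  0.1] w 0.193 g 0.0
```

send_rows --increments '[[1.9,[0,0.2,0],[0,0,0]],[1.9,[0,0,-0.5],[0,0,0]],[1.9,[0,0,-2],[0,0,0]],[1.9,[0,0,-3],[0,0,0]],[1.9,[0,0,-4],[0,0,0]]]'

```text
clock: 32.85
position: [0.6272, -0.024, 0.2283]
ee_rot: [-1.969, -2.196, 0.293]
force: [0.7, -0.5, 0.2]
width: 0.206
gripper_force: 0.0
```

send_rows --increments '[[4.8,[0,0,-4.5],[0,0,0]],[4.8,[0,-3,-2],[0,0,0]],[4.8,[0,-4,0],[0,0,0]],[4.8,[0,0,0],[0,0,0]],[4.8,[0,0,0],[0,0,0]]]'

```text
clock: 33.35
position: [0.5774, -0.0296, 0.3101]
ee_rot: [-1.972, -2.199, 0.289]
force: [0.5, -0.3, -0.4]
width: 0.522
gripper_force: 0.0
```

```bash
python3 - <<'E'
from h import *
b=arm.get_image("scene")[:,:,::-1].copy();t=arm.get_image("top")[:,:,::-1].copy()
cv2.imwrite("pics/top10.png",t);cv2.imwrite("pics/scene10.png",b)
print(moved(b,"scene",(386,168,24,50)),moved(t,"top",(440,185,50,50)),moved(b,"scene",(238,215,50,55),ref="pics/scene8.png"))
p=stick(1,0,.113);go((up(p,.30),best(STD[2],0.)));print(np.round(st()[0]["joints"],2))
M=[(seat(box(-.039,-.029,-.06,.06,0,.14)),(0,255,0))]
sheet([(0,0,overlay(b,"scene",(290,140,160,95,3.5),M)),(0,336,overlay(t,"top",(318,130,180,85,3.2),[]))],"pics/c10.png")
E
```

```text
(-1, 0, 0.974) (-2, 1, 0.085) (0, 0, 0.995)
t 33.5 pos [ 0.5781 -0.0294  0.3088] F [0.6 0.8 0.4] w 0.523 g 0.0
 turn [-0.219 -0.182 -1.378]  shift [  9.01 -23.87   0.88]
[ 0.19  0.51 -0.39  1.31  0.17  1.62 -0.09]
```

View pics/c10.png

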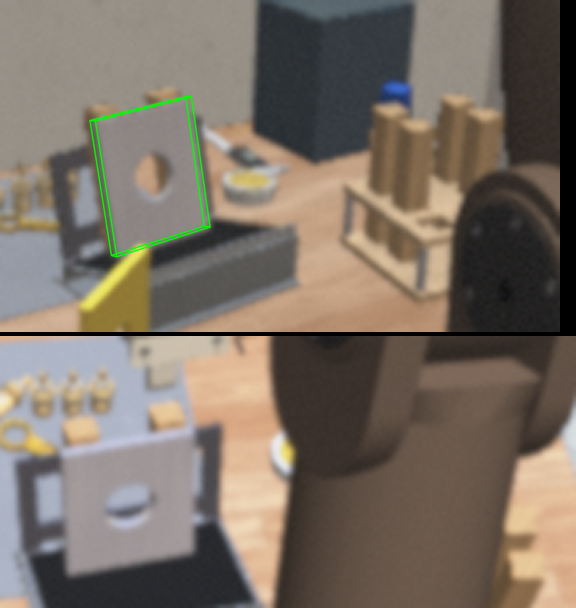

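send_rows --increments '[[5,[0,0,-0.5],[-0.022,-0.018,-0.138]],[5,[0,0,0],[-0.022,-0.018,-0.138]],[5,[0,0,0],[-0.022,-0.018,-0.138]],[5,[0,0,0],[-0.022,-0.018,-0.138]],[5,[0,0,0],[-0.022,-0.018,-0.138]]]'

```text
clock: 33.95
position: [0.5796, -0.0288, 0.313]
ee_rot: [-1.126, -2.827, 0.155]
force: [0.7, -0.4, 0.4]
width: 0.541
gripper_force: 0.0
```

send_rows --increments '[[5,[0,0,0],[-0.022,-0.018,-0.138]],[5,[0,0,0],[-0.022,-0.018,-0.138]],[5,[0,0,0],[-0.022,-0.018,-0.138]],[5,[0,0,0],[-0.022,-0.018,-0.138]],[5,[0,0,0],[-0.022,-0.018,-0.138]]]'

```text
clock: 34.45
position: [0.5795, -0.0289, 0.3133]
ee_rot: [-0.106, -3.139, -0.006]
force: [-0.0, -0.0, -0.3]
width: 0.543
gripper_force: 0.0
```

send_rows --increments '[[5,[1.5,-3.9,0],[0,0,0]],[5,[1.5,-3.9,0],[0,0,0]],[5,[1.5,-3.9,0],[0,0,0]],[5,[1.5,-3.9,0],[0,0,0]],[5,[1.5,-3.9,0],[0,0,0]]]'

```text
clock: 34.95
position: [0.4895, -0.2198, 0.313]
ee_rot: [-0.115, -3.138, -0.006]
force: [-0.6, -0.1, -0.5]
width: 0.547
gripper_force: 0.0
```

send_rows --increments '[[5,[1.5,-3.9,0],[0,0,0]],[5,[0,0,0],[0,0,0]],[5,[0,0,0],[0,0,0]],[5,[0,0,0],[0,0,0]]]'

```text
clock: 35.35
position: [0.4728, -0.2549, 0.3132]
ee_rot: [-0.113, -3.139, -0.006]
force: [1.3, 1.6, -1.1]
width: 0.546
gripper_force: 0.0
```

```bash
cat >> h.py <<'E'
STD[:2]=[.4668,-.2995]
E
python3 - <<'E'
from h import *
p=stick(1,0,.113);Q=best(STD[2],0.);go((up(p,.30),Q),(p,Q));print(np.round(st()[0]["joints"],2))
b=arm.get_image("scene")[:,:,::-1].copy();print(moved(b,"scene",(386,185,24,35),ref="pics/scene10.png"))
E
```

```text
t 35.4 pos [ 0.4728 -0.2549  0.3132] F [ 1.3  1.6 -1.1] w 0.546 g 0.0
 turn [ 0.004 -0.001  0.003]  shift [ 0.27 -0.4   1.32]
 turn [0. 0. 0.]  shift [ 0.   0.  18.7]
[ 0.92  0.31 -0.69  1.61  0.2   1.3   1.7 ]
(0, 0, 0.999)
```

send_rows --increments '[[5,[0.25,-0.4,2.5],[0.004,0,0]],[5,[0,0,4.8],[0,0,0]],[5,[0,0,4.8],[0,0,0]],[5,[0,0,4.6],[0,0,0]],[5,[0,0,3.2],[0,0,0]]]'

```text
clock: 35.9
position: [0.4685, -0.258, 0.1117]
ee_rot: [-0.111, -3.137, -0.0]
force: [-0.2, -0.7, -0.3]
width: 0.544
gripper_force: 0.0
```

send_rows --increments '[[4,[0,0,0],[0,0,0]],[3,[0,0,0],[0,0,0]],[2,[0,0,0],[0,0,0]],[2,[0,0,0],[0,0,0]],[2,[0,0,0],[0,0,0]]]' --force 15

```text
clock: 36.4
position: [0.4704, -0.2603, 0.1165]
ee_rot: [0.115, 3.137, -0.005]
force: [0.4, 0.7, 8.1]
width: 0.307
gripper_force: 14.9
```

send_rows --increments '[[2,[0,0,-2],[0,0,0]],[2,[0,0,-4],[0,0,0]],[2,[0,0,-4.5],[0,0,0]],[2,[0,0,-4.5],[0,0,0]],[2,[0,0,-5],[0,0,0]]]' --force 25

```text
clock: 36.9
position: [0.4685, -0.2594, 0.3169]
ee_rot: [-0.115, -3.139, 0.003]
force: [1.1, -0.7, -1.1]
width: 0.302
gripper_force: 25.0
```

```bash
python3 - <<'E'
from h import *
go(S(-.07,.04,.26),S(-.07,.04,.115))
b=arm.get_image("scene")[:,:,::-1].copy();print(moved(b,"scene",(386,185,24,35),ref="pics/scene10.png"))
E
```

```text
t 36.9 pos [ 0.4685 -0.2594  0.3169] F [ 1.1 -0.7 -1.1] w 0.302 g 25.0
 turn [ 0.022  0.26  -0.183]  shift [-16.66  25.73  -2.64]
 turn [0. 0. 0.]  shift [-0.  -0.  14.5]
(-1, -1, 0.683)
```

send_rows --increments '[[2,[0,0,0],[0.011,0.13,-0.092]],[2,[0,0,0],[0.011,0.13,-0.092]],[2,[-2.4,3.65,-0.4],[0,0,0]],[2,[-2.4,3.65,-0.4],[0,0,0]],[2,[-2.4,3.65,-0.4],[0,0,0]]]'

```text
clock: 37.45
position: [0.5313, -0.142, 0.3088]
ee_rot: [0.144, -2.893, 0.019]
force: [1.0, -0.7, -0.6]
width: 0.301
gripper_force: 25.0
```

send_rows --increments '[[2,[-2.4,3.65,-0.4],[0,0,0]],[2,[-2.4,3.65,-0.4],[0,0,0]],[2,[-2.4,3.65,-0.4],[0,0,0]],[2,[-2.3,3.65,-0.3],[0,0,0]],[2,[0,0,0],[0,0,0]]]'

```text
clock: 37.95
position: [0.6118, 0.0188, 0.2995]
ee_rot: [0.158, -2.892, 0.014]
force: [-1.0, 0.3, -1.2]
width: 0.306
gripper_force: 25.0
```

send_rows --increments '[[2,[0,0,0],[0,0,0]],[2,[0,0,0],[0,0,0]]]'

```text
clock: 38.15
position: [0.6113, 0.0102, 0.3001]
ee_rot: [0.143, -2.893, 0.02]
force: [0.2, -0.1, -0.1]
width: 0.305
gripper_force: 25.0
```

```bash
python3 - <<'E'
from h import *
print(inseat());go(S(-.068,.04,.26),S(-.068,.04,.115))
E
```

```text
[-66.6  35.  261.8]
t 38.1 pos [0.6113 0.0102 0.3001] F [ 0.2 -0.1 -0.1] w 0.305 g 25.0
 turn [ 0.001  0.016 -0.011]  shift [0.14 0.5  0.18]
 turn [0. 0. 0.]  shift [ 0.   0.  14.5]
```

send_rows --increments '[[2,[0.15,0.5,1.5],[0,0.016,-0.011]],[2,[0,0,4],[0,0,0]],[2,[0,0,4],[0,0,0]],[2,[0,0,3],[0,0,0]],[2,[0,0,2],[0,0,0]]]'

```text
clock: 38.65
position: [0.5697, 0.0107, 0.1571]
ee_rot: [0.158, -2.871, 0.019]
force: [0.3, -0.4, -0.4]
width: 0.304
gripper_force: 25.0
```

send_rows --increments '[[2,[0,0,0],[0,0,0]],[2,[0,0,0],[0,0,0]]]'

```text
clock: 38.85
position: [0.5719, 0.0117, 0.1602]
ee_rot: [0.159, -2.875, 0.018]
force: [-0.8, 0.4, -0.9]
width: 0.301
gripper_force: 25.0
```

```bash
python3 - <<'E'
from h import *
print(inseat());go(S(-.056,.04,.108))
E
```

```text
[-68.   40.8 116.6]
t 38.9 pos [0.5719 0.0117 0.1602] F [-0.8  0.4 -0.9] w 0.301 g 25.0
 turn [ 0.002 -0.001  0.   ]  shift [-1.2  -0.08  0.86]
```

send_rows --increments '[[2,[-0.5,0,0.3],[0,0,0]],[2,[-0.4,0,0.2],[0,0,0]],[2,[0,0,0],[0,0,0]]]'

```text
clock: 39.15
position: [0.5803, 0.0133, 0.1529]
ee_rot: [0.16, -2.876, 0.018]
force: [0.0, -0.1, 0.6]
width: 0.3
gripper_force: 25.0
```

send_rows --increments '[[2,[-0.15,0,0],[0,0,0]],[2,[0,0,0],[0,0,0]]]'

```text
clock: 39.35
position: [0.5812, 0.0135, 0.1526]
ee_rot: [0.16, -2.876, 0.018]
force: [-0.1, -0.3, -0.4]
width: 0.302
gripper_force: 25.0
```

send_rows --increments '[[2,[-0.15,0,0],[0,0,0]],[2,[0,0,0],[0,0,0]]]'

```text
clock: 39.55
position: [0.5825, 0.0135, 0.1521]
ee_rot: [0.16, -2.875, 0.018]
force: [0.7, -0.7, -0.4]
width: 0.303
gripper_force: 25.0
```

```bash
python3 - <<'E'
from h import *
print(inseat());go()
E
```

```text
[-55.6  41.5 111.5]
t 39.5 pos [0.5825 0.0135 0.1521] F [ 0.7 -0.7 -0.4] w 0.303 g 25.0
```

send_rows --increments '[[2,[-0.1,-0.1,0.3],[0,0,0]],[2,[0,0,0.2],[0,0,0]],[2,[0,0,0],[0,0,0]]]'

```text
clock: 39.85
position: [0.5815, 0.0122, 0.1464]
ee_rot: [0.16, -2.874, 0.019]
force: [-2.6, 0.2, -1.2]
width: 0.306
gripper_force: 25.0
```

send_rows --increments '[[2,[0,0,0.15],[0,0,0]],[2,[0,0,0],[0,0,0]]]'

```text
clock: 40.05
position: [0.5813, 0.0123, 0.1453]
ee_rot: [0.16, -2.874, 0.018]
force: [-2.4, -0.0, -0.4]
width: 0.307
gripper_force: 25.0
```

send_rows --increments '[[2,[0,0,0.15],[0,0,0]],[2,[0,0,0],[0,0,0]]]'

```text
clock: 40.25
position: [0.5812, 0.0124, 0.1442]
ee_rot: [0.16, -2.875, 0.018]
force: [-3.7, -0.3, 3.6]
width: 0.302
gripper_force: 25.0
```

```bash
python3 - <<'E'
from h import *
print(inseat());go()
E
```

```text
[-54.9  40.5 103.6]
t 40.2 pos [0.5812 0.0124 0.1442] F [-3.7 -0.3  3.6] w 0.302 g 25.0
```

send_rows --increments '[[2,[0.1,0,0.05],[0,0,0]],[3.2,[0,0,0],[0,0,0]],[4.2,[0,0,0],[0,0,0]],[4.8,[0,0,0],[0,0,0]],[4.8,[0,0,-1.5],[0,0,0]]]'

```text
clock: 40.75
position: [0.5831, 0.0122, 0.1568]
ee_rot: [0.16, -2.872, 0.019]
force: [-0.2, -0.0, 0.2]
width: 0.512
gripper_force: 0.0
```

send_rows --increments '[[4.8,[0,0,-4],[0,0,0]],[4.8,[0,0,-4.5],[0,0,0]],[4.8,[0,0,-4.5],[0,0,0]],[4.8,[1.5,-3.5,-1],[0,0,0]],[4.8,[1.5,-4,0],[0,0,0]]]'

```text
clock: 41.25
position: [0.601, -0.0595, 0.3035]
ee_rot: [0.166, -2.88, 0.017]
force: [0.7, -0.2, -1.2]
width: 0.521
gripper_force: 0.0
```

send_rows --increments '[[4.8,[0,0,0],[0,-0.13,0.091]],[4.8,[0,0,0],[0,-0.13,0.091]],[4.8,[0,0,0],[0,0,0]]]'

```text
clock: 41.55
position: [0.5974, -0.0612, 0.3018]
ee_rot: [-0.096, -3.129, 0.036]
force: [-1.2, 0.2, 1.4]
width: 0.523
gripper_force: 0.0
```

```bash
python3 - <<'E'
from h import *
b=arm.get_image("scene")[:,:,::-1].copy();t=arm.get_image("top")[:,:,::-1].copy()
cv2.imwrite("pics/top11.png",t);cv2.imwrite("pics/scene11.png",b)
p=stick(1,1,.113);Q=best(STD[2],0.);go((up(p,.30),Q));print(np.round(st()[0]["joints"],2))
print(moved(b,"scene",(386,168,22,52),ref="pics/scene10.png"),moved(b,"scene",(316,165,34,40),ref="pics/scene10.png"),moved(b,"scene",(238,215,50,55),ref="pics/scene8.png"))
M=[(seat(box(-.068,-.040,.026,.054,0,.15)),(0,255,0))]
T=[place(STD,box(x-.014,x+.014,y-.014,y+.014,.012,.162)) for x,y in((.0,-.041),(.046,-.041),(.046,.041))]
sheet([(0,0,overlay(b,"scene",(290,140,90,95,3.5),M)),(318,0,overlay(b,"scene",(380,155,60,75,4),[(X,(0,0,255)) for X in T]))],"pics/c11.png")
E
```

```text
t 41.6 pos [ 0.5992 -0.0618  0.3019] F [1.  0.  0.1] w 0.526 g 0.0
 turn [-0.023 -0.014  0.016]  shift [ 11.42 -28.8    0.19]
[ 0.47  0.45 -0.71  1.46  0.31  1.36  1.25]
(0, 0, 0.866) (0, 0, 0.633) (0, 0, 0.994)
```

View pics/c11.png

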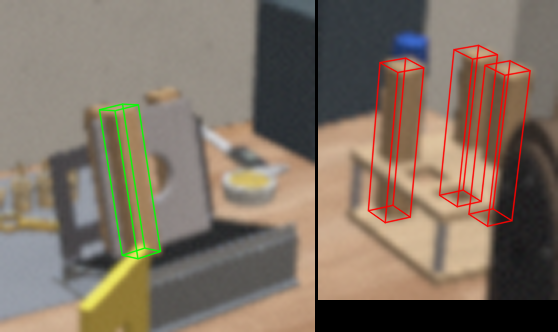

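send_rows --increments '[[5,[0,0,0],[-0.023,-0.014,0.016]],[5,[1.65,-4.1,0],[0,0,0]],[5,[1.65,-4.1,0],[0,0,0]],[5,[1.65,-4.1,0],[0,0,0]],[5,[1.65,-4.1,0],[0,0,0]]]'

```text
clock: 42.15
position: [0.5217, -0.2216, 0.3007]
ee_rot: [0.118, 3.139, 0.005]
force: [0.6, -1.1, 0.7]
width: 0.545
gripper_force: 0.0
```

send_rows --increments '[[5,[1.65,-4.1,0],[0,0,0]],[5,[1.65,-4.1,0],[0,0,0]],[5,[1.5,-4.1,0],[0,0,0]],[5,[0,0,0],[0,0,0]],[5,[0,0,0],[0,0,0]]]'

```text
clock: 42.65
position: [0.4646, -0.3404, 0.3002]
ee_rot: [0.123, 3.139, 0.005]
force: [0.1, 0.9, -0.4]
width: 0.543
gripper_force: 0.0
```

```bash
python3 - <<'E'
from h import *
p=stick(1,1,.113);Q=best(STD[2],0.);go((up(p,.30),Q),(p,Q))
b=arm.get_image("scene")[:,:,::-1].copy();print(moved(b,"scene",(386,168,22,52),ref="pics/scene11.png"))
E
```

```text
t 42.6 pos [ 0.4646 -0.3404  0.3002] F [ 0.1  0.9 -0.4] w 0.543 g 0.0
 turn [ 0.003 -0.    -0.003]  shift [ 0.08 -0.    0.02]
 turn [0. 0. 0.]  shift [ 0.   0.  18.7]
(0, 0, 0.999)
```

send_rows --increments '[[5,[0,0,2.5],[0.003,0,0]],[5,[0,0,4.5],[0,0,0]],[5,[0,0,4.5],[0,0,0]],[5,[0,0,4.2],[0,0,0]],[5,[0,0,2.8],[0,0,0]]]'

```text
clock: 43.2
position: [0.4647, -0.3369, 0.113]
ee_rot: [-0.114, -3.138, -0.001]
force: [0.6, 0.1, 0.1]
width: 0.548
gripper_force: 0.0
```

send_rows --increments '[[4,[0,0,0],[0,0,0]],[3,[0,0,0],[0,0,0]],[2,[0,0,0],[0,0,0]],[2,[0,0,0],[0,0,0]],[2,[0,0,0],[0,0,0]]]' --force 15

```text
clock: 43.7
position: [0.4657, -0.3402, 0.1176]
ee_rot: [0.119, 3.136, -0.006]
force: [0.8, -1.5, 4.0]
width: 0.306
gripper_force: 15.0
```

send_rows --increments '[[2,[0,0,-2],[0,0,0]],[2,[0,0,-4],[0,0,0]],[2,[0,0,-4.5],[0,0,0]],[2,[0,0,-4.5],[0,0,0]],[2,[0,0,-5],[0,0,0]]]' --force 25

```text
clock: 44.2
position: [0.4638, -0.3382, 0.3178]
ee_rot: [-0.118, -3.139, 0.002]
force: [-0.2, -1.0, -0.8]
width: 0.303
gripper_force: 25.0
```

```bash
python3 - <<'E'
from h import *
go(S(-.07,-.04,.26),S(-.07,-.04,.115))
E
```

```text
t 44.2 pos [ 0.4638 -0.3382  0.3178] F [-0.2 -1.  -0.8] w 0.303 g 25.0
 turn [ 0.023  0.26  -0.184]  shift [-17.97  25.51  -2.89]
 turn [0. 0. 0.]  shift [-0.  -0.  14.5]
```

send_rows --increments '[[2,[0,0,0],[0.011,0.137,-0.097]],[2,[0,0,0],[0.011,0.137,-0.097]],[2,[-2.55,3.65,-0.4],[0,0,0]],[2,[-2.55,3.65,-0.4],[0,0,0]],[2,[-2.55,3.65,-0.4],[0,0,0]]]'

```text
clock: 44.7
position: [0.5311, -0.2205, 0.3092]
ee_rot: [0.142, -2.893, 0.017]
force: [1.0, -0.5, -0.4]
width: 0.304
gripper_force: 25.0
```

send_rows --increments '[[2,[-2.55,3.65,-0.4],[0,0,0]],[2,[-2.55,3.65,-0.4],[0,0,0]],[2,[-2.55,3.65,-0.4],[0,0,0]],[2,[-2.5,3.65,-0.4],[0,0,0]],[2,[0,0,0],[0,0,0]]]'

```text
clock: 45.2
position: [0.619, -0.0587, 0.2995]
ee_rot: [0.157, -2.893, 0.012]
force: [0.4, 0.7, 0.2]
width: 0.305
gripper_force: 25.0
```

send_rows --increments '[[2,[0,0,0],[0,0,0]],[2,[0,0,0],[0,0,0]]]'

```text
clock: 45.4
position: [0.6178, -0.0681, 0.3]
ee_rot: [0.14, -2.893, 0.019]
force: [0.4, -1.0, -0.7]
width: 0.304
gripper_force: 25.0
```

```bash
python3 - <<'E'
from h import *
print(inseat());go(S(-.068,-.04,.26),S(-.068,-.04,.115))
E
```

```text
[-68.6 -43.6 261.2]
t 45.4 pos [ 0.6178 -0.0681  0.3   ] F [ 0.4 -1.  -0.7] w 0.304 g 25.0
 turn [ 0.002  0.017 -0.013]  shift [-0.06  0.36  0.12]
 turn [0. 0. 0.]  shift [ 0.   0.  14.5]
```

send_rows --increments '[[2,[0,0.35,1.5],[0,0.017,-0.013]],[2,[0,0,4],[0,0,0]],[2,[0,0,4],[0,0,0]],[2,[0,0,3],[0,0,0]],[2,[0,0,2],[0,0,0]]]'

```text
clock: 45.9
position: [0.5779, -0.0688, 0.1566]
ee_rot: [0.158, -2.871, 0.017]
force: [0.1, -0.3, -0.4]
width: 0.303
gripper_force: 25.0
```

send_rows --increments '[[2,[0,0,0],[0,0,0]],[2,[0,0,0],[0,0,0]]]'

```text
clock: 46.1
position: [0.5802, -0.0679, 0.1597]
ee_rot: [0.159, -2.874, 0.016]
force: [-0.7, 1.0, 0.1]
width: 0.304
gripper_force: 25.0
```

send_rows --increments '[[2,[-0.5,0,0.3],[0,0,0]],[2,[-0.4,0,0.1],[0,0,0]],[2,[0,0,0],[0,0,0]]]'

```text
clock: 46.4
position: [0.589, -0.066, 0.1536]
ee_rot: [0.16, -2.876, 0.016]
force: [-0.3, -0.6, -0.7]
width: 0.304
gripper_force: 25.0
```

```bash
python3 - <<'E'
from h import *
print(inseat());go(S(-.055,-.04,.11))
E
```

```text
[-58.1 -38.3 112.4]
t 46.4 pos [ 0.589  -0.066   0.1536] F [-0.3 -0.6 -0.7] w 0.304 g 25.0
 turn [0.003 0.001 0.002]  shift [-0.31 -0.17  0.24]
```

send_rows --increments '[[2,[-0.15,-0.15,0],[0,0,0]],[2,[0,0,0],[0,0,0]]]'

```text
clock: 46.6
position: [0.59, -0.0678, 0.1532]
ee_rot: [0.16, -2.876, 0.017]
force: [0.4, 0.4, -1.0]
width: 0.306
gripper_force: 25.0
```

send_rows --increments '[[2,[-0.15,0,0],[0,0,0]],[2,[0,0,0],[0,0,0]]]'

```text
clock: 46.8
position: [0.5913, -0.0674, 0.1527]
ee_rot: [0.16, -2.875, 0.017]
force: [-0.1, 0.8, -0.9]
width: 0.303
gripper_force: 25.0
```

send_rows --increments '[[2,[0,0,0.3],[0,0,0]],[2,[0,0,0.1],[0,0,0]],[2,[0,0,0],[0,0,0]]]'

```text
clock: 47.1
position: [0.5899, -0.0676, 0.1486]
ee_rot: [0.16, -2.875, 0.017]
force: [0.2, -1.1, -0.3]
width: 0.306
gripper_force: 25.0
```

```bash
python3 - <<'E'
from h import *
print(inseat());go(S(-.054,-.04,.105))
E
```

```text
[-56.1 -40.  107.7]
t 47.1 pos [ 0.5899 -0.0676  0.1486] F [ 0.2 -1.1 -0.3] w 0.306 g 25.0
 turn [ 0.003 -0.001  0.002]  shift [-0.21  0.    0.27]
```

send_rows --increments '[[2,[-0.15,0,0],[0,0,0]],[2,[0,0,0.1],[0,0,0]],[2,[0,0,0],[0,0,0]]]'

```text
clock: 47.4
position: [0.5913, -0.0675, 0.1473]
ee_rot: [0.16, -2.875, 0.017]
force: [-0.4, -0.3, -1.1]
width: 0.307
gripper_force: 25.0
```

send_rows --increments '[[2,[0,0,0.15],[0,0,0]],[2,[0,0,0],[0,0,0]]]'

```text
clock: 47.6
position: [0.5908, -0.0675, 0.1458]
ee_rot: [0.16, -2.875, 0.017]
force: [-0.2, -0.1, -0.5]
width: 0.306
gripper_force: 25.0
```

send_rows --increments '[[2,[0,0,0.15],[0,0,0]],[2,[0,0,0],[0,0,0]]]'

```text
clock: 47.8
position: [0.591, -0.0675, 0.1453]
ee_rot: [0.16, -2.877, 0.017]
force: [0.8, -0.2, 3.5]
width: 0.304
gripper_force: 25.0
```

```bash
python3 - <<'E'
from h import *
print(inseat());go()
E
```

```text
[-54.2 -40.  104.9]
t 47.8 pos [ 0.591  -0.0675  0.1453] F [ 0.8 -0.2  3.5] w 0.304 g 25.0
```

send_rows --increments '[[2,[-0.15,0,-0.15],[0,0,0]],[2,[0,0,0.15],[0,0,0]],[2,[0,0,0],[0,0,0]]]'

```text
clock: 48.1
position: [0.5926, -0.0672, 0.1449]
ee_rot: [0.16, -2.877, 0.017]
force: [0.2, -0.4, 5.9]
width: 0.301
gripper_force: 25.0
```

send_rows --increments '[[3.2,[0,0,0],[0,0,0]],[4.2,[0,0,0],[0,0,0]],[4.8,[0,0,0],[0,0,0]],[4.8,[0,0,-1.5],[0,0,0]],[4.8,[0,0,-4],[0,0,0]]]'

```text
clock: 48.6
position: [0.6039, -0.0668, 0.1947]
ee_rot: [0.16, -2.868, 0.017]
force: [0.6, -0.2, -0.4]
width: 0.518
gripper_force: 0.0
```

send_rows --increments '[[4.8,[0,0,-4.5],[0,0,0]],[4,[0,0,-4.5],[0,0,0]],[4,[3,3.5,-1],[0,0,0]],[4,[3,3.5,0],[0,0,0]],[4,[0,0,0],[0,0,0]]]'

```text
clock: 49.1
position: [0.5636, 0.0059, 0.3123]
ee_rot: [0.173, -2.876, 0.014]
force: [0.8, -0.0, -0.3]
width: 0.435
gripper_force: 0.0
```

```bash
python3 - <<'E'
from h import *
b=arm.get_image("scene")[:,:,::-1].copy();t=arm.get_image("top")[:,:,::-1].copy()
cv2.imwrite("pics/top12.png",t);cv2.imwrite("pics/scene12.png",b)
print(moved(b,"scene",(238,215,50,55),ref="pics/scene8.png"),moved(t,"top",(215,236,58,40),ref="pics/top8.png"))
p=plate(0,.111);go((up(p,.31),RC));print(np.round(st()[0]["joints"],2))
M=[(seat(box(-.068,-.040,y-.014,y+.014,0,.15)),(0,255,0)) for y in(.04,-.04)]
sheet([(0,0,overlay(b,"scene",(290,140,90,95,4),M)),(364,0,overlay(t,"top",(318,130,100,90,4),[]))],"pics/c12.png")
E
```

```text
(0, 0, 0.994) (0, 0, 0.999)
t 49.2 pos [5.661e-01 5.000e-04 3.103e-01] F [ 0.3 -0.6 -0. ] w 0.438 g 0.0
 turn [-0.216 -0.199  1.662]  shift [ 3.078e+01 -1.649e+01  3.000e-02]
[ 0.33  0.55 -0.72  1.32  0.29  1.65  1.31]
```

View pics/c12.png

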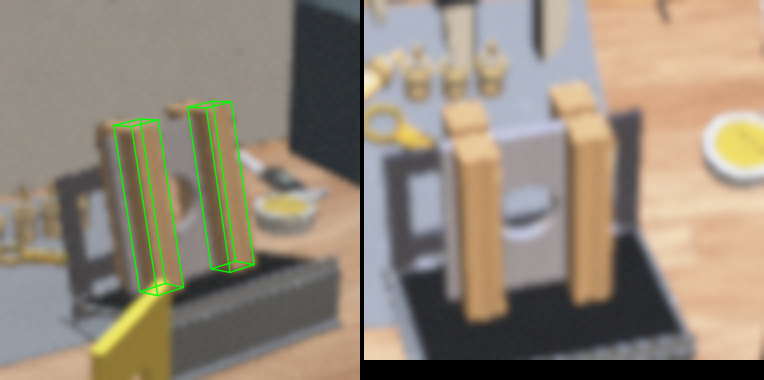

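send_rows --increments '[[4,[0,0,-0.5],[-0.018,-0.0166,0.1385]],[4,[0,0,0],[-0.018,-0.0166,0.1385]],[4,[0,0,0],[-0.018,-0.0166,0.1385]],[4,[0,0,0],[-0.018,-0.0166,0.1385]],[4,[0,0,0],[-0.018,-0.0166,0.1385]]]'

```text
clock: 49.7
position: [0.5684, -0.0017, 0.3136]
ee_rot: [-0.876, -2.844, 0.012]
force: [-0.1, 0.1, 0.5]
width: 0.438
gripper_force: 0.0
```

send_rows --increments '[[4,[0,0,0],[-0.018,-0.0166,0.1385]],[4,[0,0,0],[-0.018,-0.0166,0.1385]],[4,[0,0,0],[-0.018,-0.0166,0.1385]],[4,[0,0,0],[-0.018,-0.0166,0.1385]],[4,[0,0,0],[-0.018,-0.0166,0.1385]]]'

```text
clock: 50.2
position: [0.5684, -0.0017, 0.3138]
ee_rot: [-1.861, -2.469, 0.005]
force: [1.0, 0.5, -0.4]
width: 0.433
gripper_force: 0.0
```

send_rows --increments '[[4,[0,0,0],[-0.018,-0.0166,0.1385]],[4,[0,0,0],[-0.018,-0.0166,0.1385]],[4,[3.8,-2.05,0],[0,0,0]],[4,[3.8,-2.05,0],[0,0,0]],[4,[3.8,-2.05,0],[0,0,0]]]'

```text
clock: 50.7
position: [0.5052, 0.1133, 0.314]
ee_rot: [-2.212, -2.229, 0.002]
force: [0.9, 1.3, 0.4]
width: 0.436
gripper_force: 0.0
```

send_rows --increments '[[4,[3.8,-2.05,0],[0,0,0]],[4,[3.8,-2.05,0],[0,0,0]],[4,[3.8,-2.05,0],[0,0,0]],[4,[3.8,-2.05,0],[0,0,0]],[4,[3.8,-2.05,0],[0,0,0]]]'

```text
clock: 51.2
position: [0.4011, 0.3029, 0.3144]
ee_rot: [-2.212, -2.229, 0.002]
force: [0.7, 0.7, 0.0]
width: 0.433
gripper_force: 0.0
```

send_rows --increments '[[4,[0,0,0],[0,0,0]],[4,[0,0,0],[0,0,0]],[4,[0,0,0],[0,0,0]]]'

```text
clock: 51.5
position: [0.4023, 0.3009, 0.3143]
ee_rot: [-2.213, -2.229, 0.003]
force: [0.4, 0.1, -1.1]
width: 0.437
gripper_force: 0.0
```

```bash
python3 - <<'E'
from h import *
p=plate(0,.111);go((up(p,.31),RC),(p,RC));print(np.round(st()[0]["joints"],2))
b=arm.get_image("scene")[:,:,::-1].copy();print(moved(b,"scene",(238,220,50,50),ref="pics/scene8.png"))
E
```

```text
t 51.5 pos [0.4023 0.3009 0.3143] F [ 0.4  0.1 -1.1] w 0.437 g 0.0
 turn [-0.002  0.001 -0.005]  shift [ 0.55 -0.47  0.43]
 turn [0. 0. 0.]  shift [ 0.   0.  19.9]
[-0.26  0.23 -0.59  1.69  0.13  1.27 -0.87]
(0, 0, 0.992)
```

send_rows --increments '[[4,[0.4,-0.4,2.5],[-0.002,0.001,-0.005]],[4,[0,0,4.7],[0,0,0]],[4,[0,0,4.7],[0,0,0]],[4,[0,0,4.7],[0,0,0]],[4,[0,0,3.4],[0,0,0]]]'

```text
clock: 52.05
position: [0.3974, 0.3041, 0.112]
ee_rot: [-2.208, -2.234, 0.002]
force: [0.2, 0.2, 0.8]
width: 0.436
gripper_force: 0.0
```

send_rows --increments '[[3,[0,0,0],[0,0,0]],[2,[0,0,0],[0,0,0]],[0.5,[0,0,0],[0,0,0]],[0.5,[0,0,0],[0,0,0]],[0.5,[0,0,0],[0,0,0]]]' --force 20

```text
clock: 52.55
position: [0.3984, 0.3072, 0.1166]
ee_rot: [2.205, 2.237, 0.008]
force: [-0.4, -1.0, 9.1]
width: 0.107
gripper_force: 20.0
```

send_rows --increments '[[0.5,[0,0,0],[0,0,0]],[0.5,[0,0,0],[0,0,0]]]' --force 35

```text
clock: 52.75
position: [0.3984, 0.3072, 0.1166]
ee_rot: [2.205, 2.237, 0.008]
force: [0.7, -0.8, 8.0]
width: 0.104
gripper_force: 35.0
```

```bash
python3 - <<'E'
from h import *
go((plate(0,.111),RC))
E
```

```text
t 52.8 pos [0.3984 0.3072 0.1166] F [ 0.7 -0.8  8. ] w 0.104 g 35.0
 turn [ 0.004 -0.003  0.002]  shift [-0.09 -0.09  0.56]
```

send_rows --increments '[[0.5,[0,0,-1.5],[0,0,0]],[0.5,[0,0,-3],[0,0,0]],[0.5,[0,0,-4.5],[0,0,0]],[0.5,[0,0,-4.5],[0,0,0]],[0.5,[0,0,-4.5],[0,0,0]]]'

```text
clock: 53.25
position: [0.3963, 0.3059, 0.297]
ee_rot: [-2.204, -2.238, -0.002]
force: [2.7, 0.6, -3.6]
width: 0.104
gripper_force: 35.0
```

send_rows --increments '[[0.5,[0,0,-4],[0,0,0]],[0.5,[0,0,0],[0,0,0]],[0.5,[0,0,0],[0,0,0]]]'

```text
clock: 53.55
position: [0.3968, 0.3062, 0.3354]
ee_rot: [2.205, 2.237, 0.005]
force: [-0.1, -0.2, -4.7]
width: 0.107
gripper_force: 35.0
```

```bash
python3 - <<'E'
from h import *
go(SP(-.09,0.002,.27),SP(-.09,0.002,.115))
E
```

```text
t 53.5 pos [0.3968 0.3062 0.3354] F [-0.1 -0.2 -4.7] w 0.107 g 35.0
 turn [ 0.264 -0.014 -0.095]  shift [-35.08  16.02  -2.08]
 turn [0. 0. 0.]  shift [ 0.  -0.  15.5]
```

send_rows --increments '[[0.5,[0,0,0],[0.132,-0.007,-0.048]],[0.5,[0,0,0],[0.132,-0.007,-0.047]],[0.5,[-3,1.4,-0.6],[0,0,0]],[0.5,[-4,1.8,-0.6],[0,0,0]],[0.5,[-4,1.8,-0.5],[0,0,0]]]'

```text
clock: 54.05
position: [0.4615, 0.2012, 0.3361]
ee_rot: [-1.966, -2.199, 0.296]
force: [1.6, -0.4, -3.5]
width: 0.103
gripper_force: 35.0
```

send_rows --increments '[[0.5,[-4,1.8,-0.4],[0,0,0]],[0.5,[-4,1.8,0],[0,0,0]],[0.5,[-4,1.8,0],[0,0,0]],[0.5,[-4,1.8,0],[0,0,0]],[0.5,[-4,1.8,0],[0,0,0]]]'

```text
clock: 54.55
position: [0.5707, 0.0117, 0.3166]
ee_rot: [-1.967, -2.198, 0.295]
force: [-0.1, 1.2, -3.1]
width: 0.108
gripper_force: 35.0
```

send_rows --increments '[[0.5,[-3,1.4,0],[0,0,0]],[0.5,[-1,0.4,0],[0,0,0]],[0.5,[0,0,0],[0,0,0]],[0.5,[0,0,0],[0,0,0]]]'

```text
clock: 54.95
position: [0.5917, -0.0228, 0.3131]
ee_rot: [-1.966, -2.199, 0.292]
force: [0.1, 0.7, -3.3]
width: 0.11
gripper_force: 35.0
```

```bash
python3 - <<'E'
from h import *
print(inseat());go(SP(-.088,0.002,.27),SP(-.088,.002,.116))
E
```

```text
[-92.2   4.3 268.4]
t 55.0 pos [ 0.5917 -0.0228  0.3131] F [ 0.1  0.7 -3.3] w 0.110 g 35.0
 turn [-0.003 -0.001  0.002]  shift [-0.23  0.42 -0.16]
 turn [0. 0. 0.]  shift [ 0.  -0.  15.4]
```

send_rows --increments '[[0.5,[-0.2,0.4,2],[0,0,0.002]],[0.5,[0,0,4],[0,0,0]],[0.5,[0,0,4],[0,0,0]],[0.5,[0,0,3.3],[0,0,0]],[0.5,[0,0,1.8],[0,0,0]]]'

```text
clock: 55.45
position: [0.5547, -0.0283, 0.1649]
ee_rot: [-1.966, -2.198, 0.295]
force: [0.0, -0.7, -3.4]
width: 0.111
gripper_force: 35.0
```

send_rows --increments '[[0.5,[0,0,0],[0,0,0]],[0.5,[0,0,0],[0,0,0]]]'

```text
clock: 55.65
position: [0.5576, -0.0287, 0.1681]
ee_rot: [-1.969, -2.2, 0.291]
force: [0.7, 0.0, -3.0]
width: 0.108
gripper_force: 35.0
```

```bash
python3 - <<'E'
from h import *
print(inseat());go(SP(-.077,.002,.111))
E
```

```text
[-88.1   2.2 119.3]
t 55.6 pos [ 0.5576 -0.0287  0.1681] F [ 0.7  0.  -3. ] w 0.108 g 35.0
 turn [-0.001  0.     0.   ]  shift [-0.02  1.11  0.83]
```

send_rows --increments '[[0.5,[0,0.5,0.4],[0,0,0]],[0.5,[0,0.4,0.4],[0,0,0]],[0.5,[0,0.1,0],[0,0,0]],[0.5,[0,0,0],[0,0,0]]]'

```text
clock: 56.05
position: [0.5653, -0.0293, 0.1568]
ee_rot: [-1.971, -2.197, 0.292]
force: [0.3, 0.2, -3.7]
width: 0.11
gripper_force: 35.0
```

send_rows --increments '[[0.5,[0,0.15,0],[0,0,0]],[0.5,[0,0,0],[0,0,0]]]'

```text
clock: 56.25
position: [0.5667, -0.0292, 0.1566]
ee_rot: [-1.972, -2.198, 0.291]
force: [0.7, 0.3, -2.7]
width: 0.106
gripper_force: 35.0
```

send_rows --increments '[[0.5,[0,0.1,0],[0,0,0]],[0.5,[0,0,0],[0,0,0]]]'

```text
clock: 56.45
position: [0.5675, -0.0292, 0.1562]
ee_rot: [-1.972, -2.197, 0.292]
force: [0.2, 0.6, -3.2]
width: 0.108
gripper_force: 35.0
```

```bash
python3 - <<'E'
from h import *
print(inseat());go(SP(-.073,.002,.105))
E
```

```text
[-75.6   0.6 110.4]
t 56.5 pos [ 0.5675 -0.0292  0.1562] F [ 0.2  0.6 -3.2] w 0.108 g 35.0
 turn [-0.002  0.    -0.002]  shift [0.14 0.26 0.54]
```

send_rows --increments '[[0.5,[0.1,0,0.3],[0,0,0]],[0.5,[0,0,0.15],[0,0,0]],[0.5,[0,0,0],[0,0,0]]]'

```text
clock: 56.75
position: [0.5659, -0.0282, 0.1515]
ee_rot: [-1.971, -2.197, 0.292]
force: [-0.3, 0.2, -2.6]
width: 0.107
gripper_force: 35.0
```

send_rows --increments '[[0.5,[0,0,0.15],[0,0,0]],[0.5,[0,0,0],[0,0,0]]]'

```text
clock: 56.95
position: [0.5658, -0.0283, 0.1503]
ee_rot: [-1.971, -2.197, 0.292]
force: [0.2, -0.2, -2.5]
width: 0.11
gripper_force: 35.0
```

send_rows --increments '[[0.5,[0,0,0.1],[0,0,0]],[0.5,[0,0,0],[0,0,0]]]'

```text
clock: 57.15
position: [0.5658, -0.028, 0.1501]
ee_rot: [-1.972, -2.198, 0.291]
force: [-0.5, 1.5, 4.0]
width: 0.103
gripper_force: 35.0
```

```bash
python3 - <<'E'
from h import *
print(inseat());go()
E
```

```text
[-75.4   2.  104.1]
t 57.1 pos [ 0.5658 -0.028   0.1501] F [-0.5  1.5  4. ] w 0.103 g 35.0
```

send_rows --increments '[[0.5,[0,0,0.1],[0,0,0]],[0.5,[0,0,-0.1],[0,0,0]],[1.2,[0,0,0],[0,0,0]],[1.5,[0,0,0],[0,0,0]],[1.8,[0,0,0],[0,0,0]]]' --force 10

```text
clock: 57.65
position: [0.5655, -0.0286, 0.1493]
ee_rot: [-1.972, -2.197, 0.292]
force: [-0.3, -0.7, 0.2]
width: 0.188
gripper_force: 0.0
```

send_rows --increments '[[1.8,[0,0.1,0],[0,0,0]],[1.8,[0,0,-0.5],[0,0,0]],[1.8,[0,0,-2],[0,0,0]],[1.8,[0,0,-3],[0,0,0]],[1.8,[0,0,-4],[0,0,0]]]'

```text
clock: 58.15
position: [0.5903, -0.0257, 0.2411]
ee_rot: [-1.97, -2.196, 0.295]
force: [0.5, -0.2, -0.1]
width: 0.194
gripper_force: 0.0
```

send_rows --increments '[[1.8,[0,0,-4.5],[0,0,0]],[1.8,[4,-2,-3],[0,0,0]],[1.8,[4,-3,0],[0,0,0]],[1.8,[4,-3,0],[0,0,0]],[1.8,[4,0,0],[0,0,0]]]'

```text
clock: 58.65
position: [0.5149, 0.1262, 0.3342]
ee_rot: [-1.972, -2.2, 0.29]
force: [0.8, 0.7, -0.9]
width: 0.197
gripper_force: 0.0
```

```bash
python3 - <<'E'
from h import *
b=arm.get_image("scene")[:,:,::-1].copy();t=arm.get_image("top")[:,:,::-1].copy()
cv2.imwrite("pics/top13.png",t);cv2.imwrite("pics/scene13.png",b);go()
M=[(seat(box(-.078,-.068,-.06,.06,0,.14)),(0,255,0))]
sheet([(0,0,overlay(b,"scene",(290,140,100,95,4),M)),(404,0,overlay(t,"top",(318,135,98,110,4),[]))],"pics/c13.png")
for n,I,bx in(("tin","top",(400,155,26,24)),("key","top",(315,150,35,25)),("driver","top",(205,165,65,30))):print(n,moved(t,"top",bx))
E
```

```text
t 58.8 pos [0.5152 0.131  0.3331] F [ 0.9  0.4 -0.4] w 0.197 g 0.0
tin (4, 6, 0.253)
key (0, 0, 0.327)
driver (0, 0, 0.999)
```

View pics/c13.png

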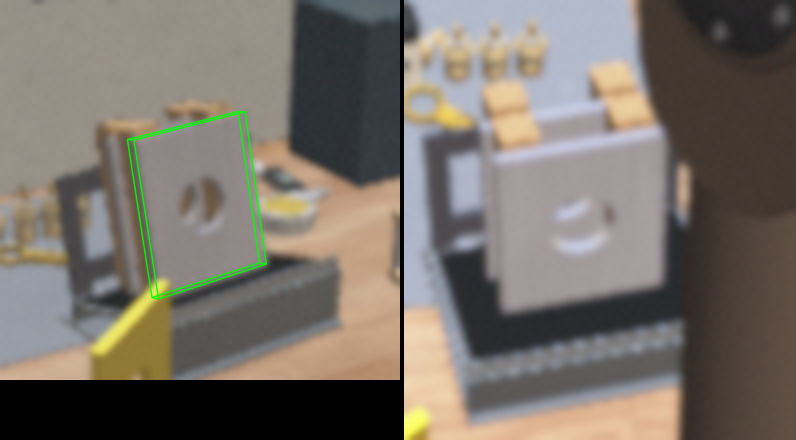

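Both plates stand on the ledge, each leaning on its own pair of sticks. The tin and key checks only failed because the arm hides them, and nothing has gone near either. Handing in.

send_rows --increments '[[1.8,[0,0,0],[0,0,0]],[1.8,[0,0,0],[0,0,0]],[1.8,[0,0,0],[0,0,0]]]'

```text
clock: 59.05
position: [0.518, 0.1233, 0.3313]
ee_rot: [-1.974, -2.195, 0.292]
force: [-0.3, 0.3, -0.9]
width: 0.196
gripper_force: 0.0
```

```bash
python3 -c "
from cell import arm
print(arm.sign_off())"
```

```text
the job is handed in; nothing more can be done
None
```

I handed the job in at about 59 s: the backrest is at its stop and both plates that were there lean on the ledge, each on its own pair of sticks; the screwdriver is confirmed unmoved, but the arm hid the tin and key from the last automatic check.

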